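Hook the supply tote out from under the riser shelf

TASK

Take the drag hook off its stand and, keeping it level all the time, reach in under the clear upper shelf, lower its claw behind the tote's raised front gate and drag the tote forward until its front is flush with the shelf's front edge, standing about square to it. Pull it with the hook only, never touching the tote with the gripper, then put the hook back on its stand as it lay, and leave the lamp, bottle, cup and jar where they are.

Things in the scene. Friction and masses are not known exactly. Their poses are not given: they have to be found in the camera images.
- shelf: Fixed riser shelf, open all round. Origin on the table plumb below the middle of its front edge; x points into the shelf, y left, z up. Wooden lower board x 0 to 300, 330 wide, 38 to 50 mm above the table; clear upper board x 0 to 290, 330 wide, underside at z 221, top 233: the two front edges lie in one plumb line. Four posts, radius 7, at x 10 and 280, y +-155.
- tote: Pale open tote on the lower board, 170 long (x), 160 wide (y), 0.38 to 0.75 kg, slides on its flat underside; origin at the middle of the underside, x to its rear, z up. Its front face (x -85) starts some 98 to 112 mm behind the shelf's front edge. Side and rear walls 60 high; two front corner posts 122 high at x -85 to -67, y +-75 (10 wide).
- tote_front (a point): Middle of the lower edge of the tote's front face (x -85, y 0, z 0 in the tote's axes). Flush means this point at x = 0 of the shelf.
- tote_gate (a point): Point in the tote at x -82, y 0, z 43: the lowest place that the gate's top edge can have. The gate is a plate 6 thick (x -85 to -79) across the 138 mm between the corner posts. It has been pushed up by 0 to 72 mm and is stuck there, so its top edge is 43 to 115 above the tote's underside; the height is not reported: look or feel for it. It does not give under 30 N.
- tote_bay (a point): Point on the tote's inner floor (5 thick) in the middle of the empty space behind the gate, at x -48, z 5 of the tote. The space runs from x -79 to -17, 140 wide; beyond it are a divider 40 high and bottles 73 high.
- hook: Drag hook on its stand, 0.13 kg. Origin at the middle of its grey handle, 50 long (x), 20 wide (y), 24 high (z). A steel rod, radius 5, runs along x to x 113; at its end the claw, a plate 44 wide (y), x 112 to 118, reaches from z +5 down to z -17, 12 below the rod's underside. Balance point near x 53. Level: its z axis within 10 degrees of vertical.
- hook_claw (a point): Middle of the claw's lower edge, at x 115, z -17 of the hook. With the claw behind the gate the handle is about under the upper board's front edge, where an upright gripper does not fit: grip the handle across its width (y) with the gripper leaning back about 30 to 40 degrees about the hook's y axis, fingers pointing towards the claw and down.
- stand: Fixed wooden stand of the hook, left or right of the shelf's front. Origin on the table below the handle's middle of the resting hook, x towards its claw, z up. Base x 14 to 114, 70 wide, 8 high; saddles 10 thick at x 40 and 88, 40 wide, floors at z 105, cheeks 22 apart rising to z 119. The rod rests in both, hook origin at z 110; the handle hangs free.
- lamp: White nail lamp, 150 x 170 x 80, standing on the table on the side where the stand is not; origin under its centre. Leave alone.
- bottle: Clear bottle, radius 30, 170 high, on the table left of the shelf; origin under its centre. Leave alone.
- cup: Glass cup, radius 35, 90 high, on the table right of the shelf; origin under its centre. Leave alone.
- jar: White jar, radius 28, 50 high, on top of the clear upper board near its rear; origin under its centre. Leave alone.
Not all that is in view belongs to the job. Of the things that look like the hook, the smaller one is meant.

How it is judged:
By the outcome, as a careful person would: the job done as asked, in the order asked, and still so for the second after the job is handed in, with the robot touching nothing.
It also fails if it takes over 72 s, if anything falls off the work surface, if the arm or the gripper's body presses on something with over 40 N, if the wrist force passes 120 N, or if a joint passes its speed limit or range.

ROBOT

A 6-joint arm with a two-finger parallel gripper is mounted at the origin on the work surface. World frame = base frame: x ahead of the robot, y to its left, z up, the work surface at z = 0. Lengths are in mm, angles in rad, forces in N, time in s.
With the tool pointing down it reaches from about 350 to 775 mm from the base axis. Payload 7.3 kg.
Tool frame: the origin (TCP) lies between the finger pads; the fingertips stand 17 mm ahead of it and the grasp point (between the pads) lies 2 mm behind it; z points along the fingers, y is the direction in which the jaws open and shut (so a half turn about z gives the same grasp; the last joint's range is limited). The gripper opens to 92 mm and grips with 3 to 60 N. Pads are 19 mm wide; open, the fingers measure 130 mm over their backs; the gripper's body (75 mm by 190 mm) begins 47 mm behind the grasp point.
Start: joints at [-1.383, 0.342, 1.524, -0, 1.275, -0.146], TCP at [172.031, -496.033, 243.741] pointing down, gripper open.
Joint ranges: [-2.53, 2.53], [-0.77, 2.02], [0.04, 2.7], [-1, 4.14], [0.28, 2.66], [-3.11, 3.11]. Speed limits (rad/s): [2.57, 2.57, 3.14, 3.14, 3.14, 3.14].

INTERFACE

Orientations are given as [roll, pitch, yaw] about the fixed x, y, z axes, in that order (R = Rz(yaw) Ry(pitch) Rx(roll)).
In Python, from plant import get_obs, capture, get_calibration, close_job gives the robot as it stands.
- The arm moves only by the tool carry_out, never from a script. Its argument "moves" is one flat list of numbers, 7 for each row, row after row: the shift along the tool's x, y, z normalised to -1 to 1, where 1 is 40 cm, then the turn, a rotation vector about the tool's x, y, z normalised to -1 to 1, where 1 is 30 degrees, then the opening, from 0 (shut) to 1 (fully open). A call has exactly 8 rows; each row is the pose to reach, as a shift and turn from the pose measured when the call began, along the tool's axes at that moment; what a row does not reach only later rows make up. A row lasts 1/10 s, in which the tool goes at most 50 mm and 8.59 degrees, less where a joint would pass 70% of its speed; a pose out of reach is approached as far as the arm can. A call with a number of a shift or a turn outside -1 to 1 is refused whole. A call with a gripper value outside its range is refused whole. The fingers move at their own pace and stop on an object; the grip force is fixed at half the most. Time passes only in rows, so rows that repeat a pose let the fingers close, or fill a call up. It gives the time, the measured TCP pose, the force and the opening at its end, in the units of the state.
- get_obs(): the state, without advancing time (a new reading comes with each control period).
- capture(name): name is "side" or "top" or "wrist"; returns the picture (480x640x3 uint8, red, green, blue); there is no depth.
- get_calibration(name): a dict with "vfov" (degrees; the focal length in pixels is half the picture's height over the tangent of half this angle, whatever the lens; pixels are square), "cx", "cy" (the principal point, pixels), "cam_to_world" (4x4, takes a point from camera to world coordinates). Camera axes: x right, y up, looking along -z (the intrinsics and any distortion apply to the point x, -y, -z); pixel columns grow to the right and rows downward; lengths in mm; the calibration is good to about 2 mm. The wrist camera is an equidistant fisheye: a pixel r from the principal point sees the ray r / f radians off the axis. A picture is of the moment at which its call begins: read the wrist's pose just before it. get_calibration takes no time and is no camera call; for the wrist camera it gives the pose at the moment of the call.
- close_job(): hands the job in, once; it reports no verdict.
The state is a dict: "time": time; "joint_positions": joint angles; "dq": joint speeds; "tau": joint torques, N m; "tool_pos": TCP position; "tcp_rot": TCP orientation; "contact_force": force on the tool from outside, world axes, zero at the start; "moment": the same for the moment, N m; "grip_width": finger opening in mm.
Only numpy, scipy, OpenCV 4.12 (cv2) and the standard library are available. Lean on these libraries where they do the work, as an engineer would, in place of code of your own. Each camera call takes 0.05 s, during which the arm holds its last target.

## Working session

There is one attempt and no reset: what is moved stays moved. The work goes in short steps, Python scripts to look and compute and a tool call to move; the robot and the scene stay as the last step left them, time stands still between calls to the robot, and variables do not carry over. Pictures are saved under pics/ and viewed, and the job is handed in when it is done.

Besides the shell and the picture viewer there is one more tool, called in YAML: its name, and indented under it one key for each argument. carry_out: Moves the arm, as the interface text tells. Scaled input: -1 to 1 covers 40 cm each way for a shift and 30 degrees each way for a turn. Its arguments: {"type":"object","properties":{"moves":{"type":"array","items":{"type":"number"}}},"required":["moves"]}

```bash
ls; mkdir -p pics
python3 - <<'E'
from plant import *
import cv2
print(get_obs())
for n in ("side","top","wrist"):
    c=get_calibration(n); print(n,c)
    cv2.imwrite(f"pics/{n}0.png",capture(n)[:,:,::-1])
E
```

```text
pics
{'time': 0.0, 'joint_positions': array([-1.38296162e+00,  3.42724069e-01,  1.52500097e+00, -3.00964084e-05,
        1.27538793e+00, -1.45991169e-01]), 'dq': array([ 1.03430565e-03,  2.49211222e-04, -5.07310009e-04,  8.23621140e-04,
        3.95130809e-05,  2.22319204e-03]), 'tau': array([ 1.15407292e-03, -4.31245351e+01, -2.44221497e+01,  7.18621491e-02,
        5.59580291e-02, -1.23107361e-04]), 'tool_pos': array([ 171.96840017, -495.64204235,  243.04984145]), 'tcp_rot': array([-3.14008432e+00, -1.92691723e-04,  3.33834517e-01]), 'contact_force': array([ 0.97608632,  0.20564353, -0.03270755]), 'moment': array([ 0.00840376,  0.02136468, -0.02658206]), 'grip_width': 91.71677142205894}
side {'vfov': 53.68120321439429, 'cx': 318.914046911424, 'cy': 238.71942026882758, 'cam_to_world': array([[ 7.13442075e-02, -9.43868700e-01,  3.22524235e-01,
         9.76923621e+02],
       [ 9.97446369e-01,  6.64486091e-02, -2.61786791e-02,
         1.86752324e+01],
       [ 3.27794896e-03,  3.23568324e-01,  9.46199131e-01,
         1.24846536e+03],
       [ 0.00000000e+00,  0.00000000e+00,  0.000
[... 224 characters left out ...]
       [-9.99937299e-01,  6.43315250e-03,  9.16584905e-03,
         4.34177610e+01],
       [ 9.97838089e-03,  1.40388593e-01,  9.90046198e-01,
         1.66977437e+03],
       [ 0.00000000e+00,  0.00000000e+00,  0.00000000e+00,
         1.00000000e+00]])}
wrist {'vfov': 65.70646984690485, 'cx': 322.75196151187276, 'cy': 240.29936700867432, 'cam_to_world': array([[ 3.27280067e-01,  9.04084376e-01,  2.74807568e-01,
         2.45367636e+02],
       [-9.44926215e-01,  3.13590733e-01,  9.36765787e-02,
        -4.70828121e+02],
       [-1.48557539e-03, -2.90331352e-01,  9.56925023e-01,
         3.84434172e+02],
       [ 0.00000000e+00,  0.00000000e+00,  0.00000000e+00,
         1.00000000e+00]])}
```

View pics/side0.png

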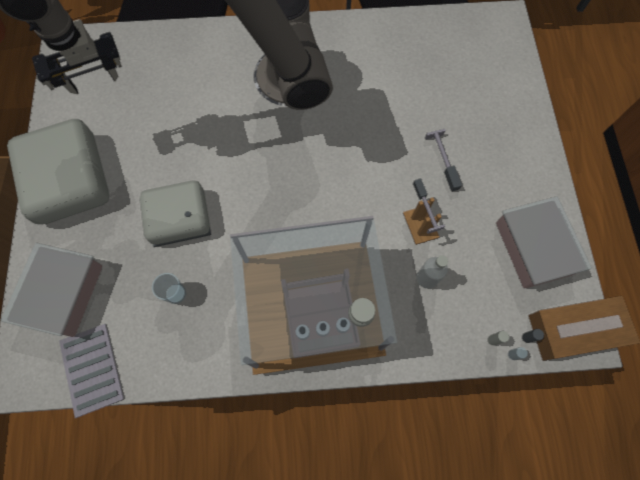

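View pics/top0.png

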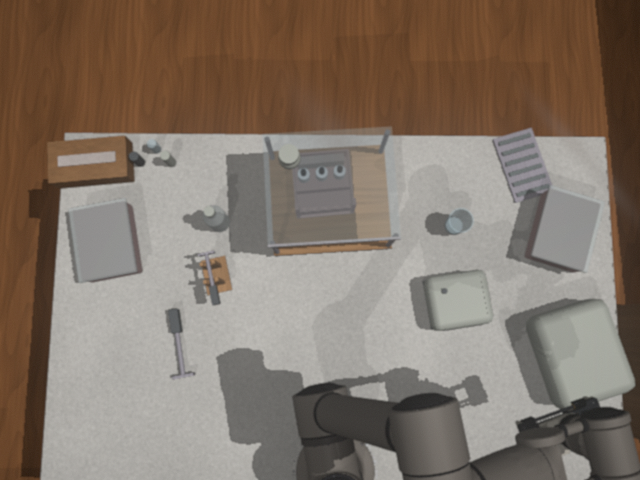

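View pics/wrist0.png

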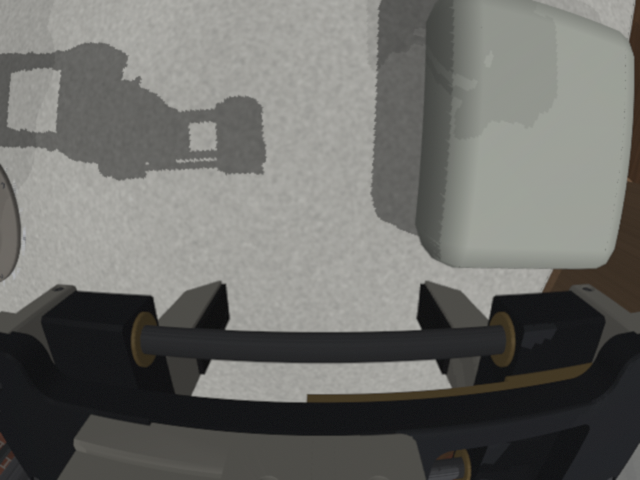

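Side: the shelf is at about (310,295). One hook lies on the wooden stand at about (430,210). A larger look-alike lies on the table at (445,160), or (180,345) in the top view. The one on the stand is smaller and fits the description. I'll enlarge it to confirm.

Run:
```python
import cv2
def crop(f,o,x,y,w,h,s):
    im=cv2.imread(f)[y:y+h,x:x+w]; cv2.imwrite(o,cv2.resize(im,None,fx=s,fy=s,interpolation=cv2.INTER_CUBIC))
crop("pics/side0.png","pics/c1.png",380,120,120,150-30,5)
crop("pics/top0.png","pics/c2.png",150,235,120,150,4)
crop("pics/side0.png","pics/c3.png",220,200,200,180,4)
crop("pics/top0.png","pics/c4.png",250,120,160,140,5)
```

```text
(no output)
```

View pics/c1.png

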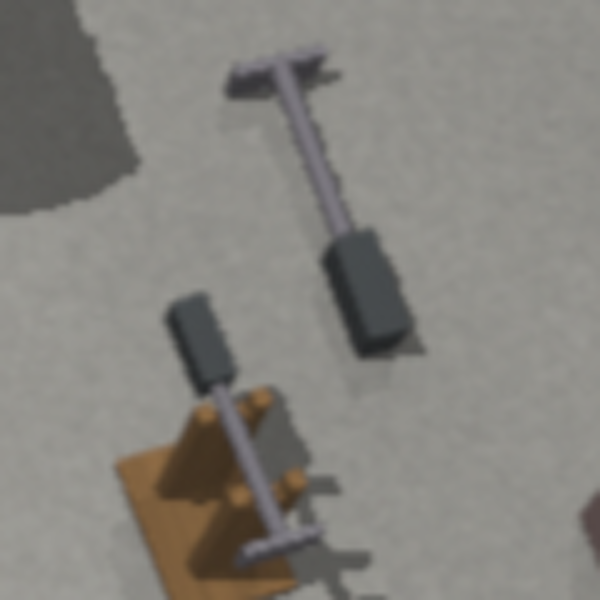

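View pics/c2.png

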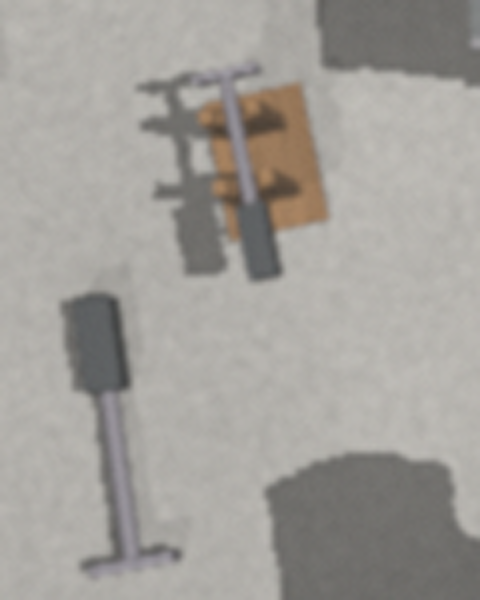

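View pics/c3.png

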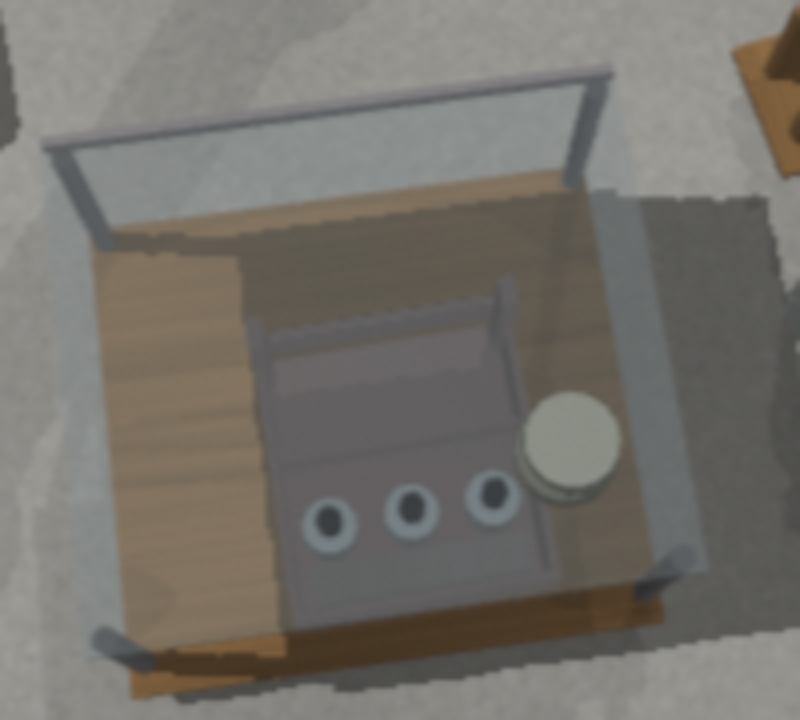

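View pics/c4.png

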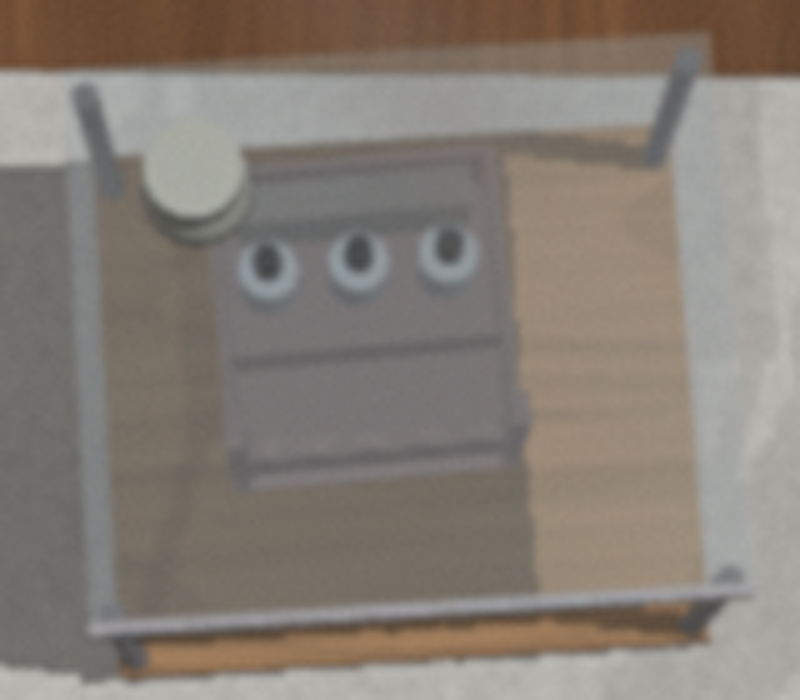

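```bash
cat > h.py <<'E'
import numpy as np, cv2, json
from scipy.optimize import least_squares
from scipy.spatial.transform import Rotation as R
from plant import *
def proj(c,P):
    P=np.atleast_2d(P).astype(float); T=np.linalg.inv(np.array(c['cam_to_world']))
    q=P@T[:3,:3].T+T[:3,3]; x,y,z=q[:,0],-q[:,1],-q[:,2]
    f=240/np.tan(np.radians(c['vfov'])/2)
    if c.get('fish'):
        r=np.hypot(x,y); th=np.arctan2(r,z); k=np.where(r>1e-9,f*th/np.maximum(r,1e-9),0)
        return np.c_[c['cx']+k*x,c['cy']+k*y]
    return np.c_[c['cx']+f*x/z,c['cy']+f*y/z]
def cal(n):
    c=dict(get_calibration(n)); c['fish']=n=='wrist'; return c
def T2(p,L,z0=0):
    L=np.atleast_2d(L).astype(float); c,s=np.cos(p[2]),np.sin(p[2])
    return np.c_[p[0]+c*L[:,0]-s*L[:,1],p[1]+s*L[:,0]+c*L[:,1],L[:,2]+z0]
def fit(obs,p0,z0=0):  # obs: list (cal, local, pix)
    def f(p): return np.concatenate([(proj(c,T2(p,L,z0))-U).ravel() for c,L,U in obs])
    s=least_squares(f,p0,x_scale=[100,100,1],loss='soft_l1'); return s.x,f(s.x)
E
python3 - <<'E'
from h import *
S,T=cal('side'),cal('top')
c3=lambda a:np.array(a,float)/4+[220,200]
c4=lambda a:np.array(a,float)/5+[250,120]
c1=lambda a:np.array(a,float)/5+[380,120]
c2=lambda a:np.array(a,float)/4+[150,235]
sh=[(S,[[0,-165,233],[0,165,233],[300,-165,50],[300,165,50],[300,-165,38],[300,165,38]],c3([[45,142],[611,68],[130,672],[660,598],[135,697],[663,624]])),
 (T,[[0,165,227],[0,-165,227],[0,165,38],[0,-165,38],[290,-165,233]],c4([[90,630],[748,592],[122,680],[708,642],[708,35]]))]
p,r=fit(sh,[650,0,0]);print('shelf',p,np.round(r.reshape(-1,2),1).tolist())
# tote: posts tops front, rear corners; z0=50
to=[(T,[[-85,80,122],[-85,-80,122],[85,80,60],[85,-80,60]],c4([[230,455],[527,395],[212,165],[500,148]])),
    (T,[[-85,80,0],[-85,-80,0]],c4([[240,488],[522,465]])),
    (S,[[85,-80,60],[85,80,60]],c3([[297,630],[552,575]]))]
p2,r=fit(to,[p[0]+200,p[1],p[2]],50);print('tote',p2,np.round(r.reshape(-1,2),1).tolist())
c,s=np.cos(p[2]),np.sin(p[2]);d=p2[:2]-p[:2];print('tote in shelf',c*d[0]+s*d[1],-s*d[0]+c*d[1],p2[2]-p[2])
# stand/hook
st=[(T,[[115,22,115],[115,-22,115],[-25,10,122],[-25,-10,122]],c2([[190,78],[260,68],[250,279],[280,274]])),
 (T,[[14,-35,8],[114,-35,8]],c2([[328,217],[302,85]])),
 (S,[[115,22,115],[115,-22,115],[-25,10,122],[-25,-10,122]],c1([[318,533],[240,556],[205,295],[168,310]])),
 (S,[[14,-35,8]],c1([[116,465]]))]
p3,r=fit(st,[550,250,0]);print('stand',p3,np.round(r.reshape(-1,2),1).tolist())
E
```

```text
shelf [5.94218300e+02 9.41863763e+00 6.81190304e-02] [[-1.9, -1.4], [-0.2, -1.6], [-0.3, 6.4], [0.7, 5.6], [-0.9, 0.4], [-0.7, -0.5], [-0.7, 0.9], [0.2, 0.4], [-1.1, -0.3], [-0.9, 0.1], [-0.6, -0.9]]
tote [7.81424110e+02 3.57390270e+01 1.05406209e-01] [[0.0, -1.4], [1.8, 4.7], [-1.2, 0.4], [-0.9, -1.7], [-0.2, 0.4], [0.0, -0.5], [-2.9, -1.1], [0.4, 0.4]]
tote in shelf 188.56317475330798 13.516928662447697 0.03728717816376809
stand [4.70489308e+02 3.22832827e+02 2.19543672e-01] [[0.1, -0.7], [-1.1, -1.7], [-1.1, -0.4], [-1.1, -0.8], [-0.1, -0.5], [-0.3, -1.9], [-0.2, -0.9], [-0.8, -0.8], [-0.8, -0.8], [-0.6, -1.9], [-1.4, -0.8]]
```

```bash
cat > ov.py <<'E'
from h import *
def box(x0,x1,y0,y1,z0,z1): 
    v=np.array([[x,y,z] for x in(x0,x1) for y in(y0,y1) for z in(z0,z1)],float)
    return v,[(i,i^b) for i in range(8) for b in(1,2,4) if i<i^b]
def draw(im,c,off,s,p,bx,col,z0=0):
    v,e=bx; u=(proj(c,T2(p,v,z0))-off)*s
    for a,b in e: cv2.line(im,tuple(int(round(t)) for t in u[a]),tuple(int(round(t)) for t in u[b]),col,1,cv2.LINE_AA)
E
cat > poses.json <<'E'
{"shelf":[594.2,9.4,0.068],"tote":[781.4,35.7,0.105],"stand":[470.5,322.8,0.2195]}
E
python3 - <<'E'
from ov import *
P=json.load(open('poses.json'))
def go(n,f,o,x,y,w,h,s,g=None):
    c=cal(n); im=cv2.resize(cv2.imread(f)[y:y+h,x:x+w],None,fx=s,fy=s,interpolation=cv2.INTER_CUBIC); off=np.array([x,y])-0.0
    sh=P['shelf'];to=P['tote']
    draw(im,c,off,s,sh,box(0,300,-165,165,38,50),(0,255,255)); draw(im,c,off,s,sh,box(0,290,-165,165,221,233),(255,255,0))
    draw(im,c,off,s,to,box(-85,85,-80,80,0,60),(0,0,255),50)
    for y0 in(-80,70): draw(im,c,off,s,to,box(-85,-67,y0,y0+10,0,122),(0,255,0),50)
    for h,col in((43,(255,0,0)),(79,(255,0,255)),(115,(255,255,255))): 
        u=(proj(c,T2(to,[[-79,-69,h],[-79,69,h]],50))-off)*s; cv2.line(im,tuple(map(int,u[0])),tuple(map(int,u[1])),col,1,cv2.LINE_AA)
    cv2.imwrite(o,im)
go('side','pics/side0.png','pics/o1.png',220,200,200,150,4)
go('top','pics/top0.png','pics/o2.png',250,120,160,120,5)
E
```

```text
(no output)
```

View pics/o1.png

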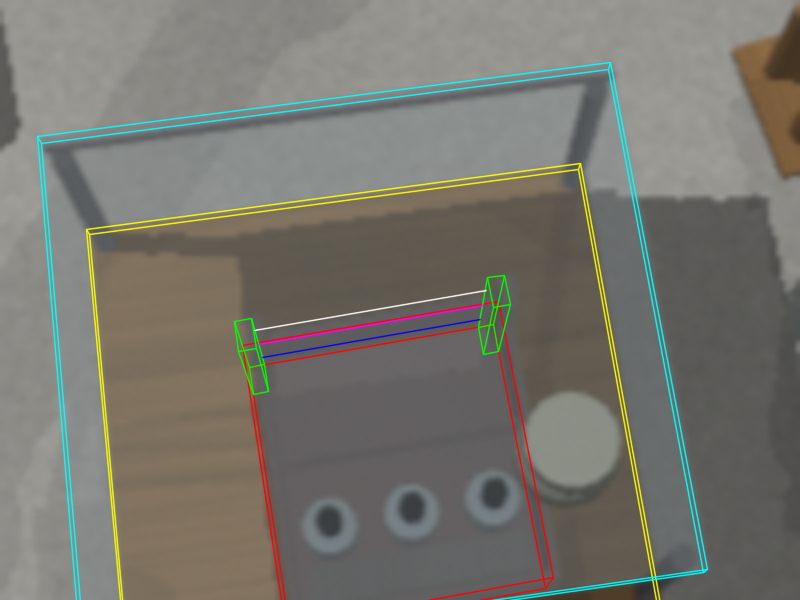

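View pics/o2.png

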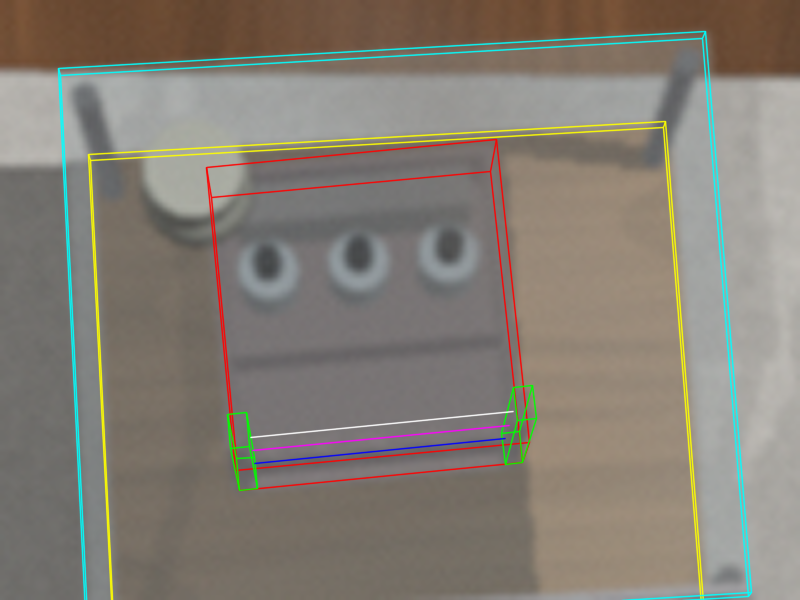

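```bash
cat >> h.py <<'E'
def lean(yaw,deg): # tool rot: z forward/down leaning deg, x forward/up
    return R.from_euler('z',yaw)*R.from_euler('x',np.pi)*R.from_euler('y',np.radians(deg))
def cmd(pos,rot,o=None):
    o=o or get_obs(); R0=R.from_euler('xyz',o['tcp_rot'])
    d=R0.inv().apply(np.array(pos)-o['tool_pos'])/400; w=np.degrees((R0.inv()*rot).as_rotvec())/30
    print('from',np.round(o['tool_pos'],1),'cmd',np.round(d,4).tolist(),np.round(w,4).tolist())
    return d,w
E
python3 - <<'E'
from h import *
print(lean(0,40).as_matrix().round(2))
cmd([330,-250,330],lean(0.1,29))
E
```

```text
[[ 0.77  0.    0.64]
 [ 0.   -1.   -0.  ]
 [ 0.64  0.   -0.77]]
from [ 172.  -495.7  243.2] cmd [0.5746, -0.4512, -0.2163] [-0.1152, 0.9621, 0.4364]
```

carry_out:
  moves: [0.2, -0.1, -0.216, 0, 0.3, 0.2, 1, 0.575, -0.45, -0.216, -0.11, 0.96, 0.43, 1, 0.575, -0.45, -0.216, -0.11, 0.96, 0.43, 1, 0.575, -0.45, -0.216, -0.11, 0.96, 0.43, 1, 0.575, -0.45, -0.216, -0.11, 0.96, 0.43, 1, 0.575, -0.45, -0.216, -0.11, 0.96, 0.43, 1, 0.575, -0.45, -0.216, -0.11, 0.96, 0.43, 1, 0.575, -0.45, -0.216, -0.11, 0.96, 0.43, 1]

```text
time: 0.95
tool_pos: [330.9, -248.7, 330.5]
tcp_rot: [3.141, -0.505, 0.107]
contact_force: [-0.4, -0.5, -0.3]
grip_width: 91.5
```

Run:
```python
from h import *
print(get_obs()['tcp_rot'])
cmd([400,20,300],lean(0.1,45))
```

```text
[ 3.14145428 -0.50517841  0.10717349]
from [ 330.9 -248.7  330.5] cmd [0.1764, -0.6494, 0.1845] [-0.008, 0.5352, 0.011]
```

carry_out:
  moves: [0.176, -0.65, 0.184, 0, 0.535, 0, 1, 0.176, -0.65, 0.184, 0, 0.535, 0, 1, 0.176, -0.65, 0.184, 0, 0.535, 0, 1, 0.176, -0.65, 0.184, 0, 0.535, 0, 1, 0.176, -0.65, 0.184, 0, 0.535, 0, 1, 0.176, -0.65, 0.184, 0, 0.535, 0, 1, 0.176, -0.65, 0.184, 0, 0.535, 0, 1, 0.176, -0.65, 0.184, 0, 0.535, 0, 1]

```text
time: 1.75
tool_pos: [399.6, 22.5, 299.4]
tcp_rot: [3.141, -0.784, 0.113]
contact_force: [0.1, 0.5, -0.7]
grip_width: 91.9
```

Run:
```python
from h import *
c=cal('wrist'); im=capture('wrist'); cv2.imwrite('pics/w1.png',im[:,:,::-1])
c['cam_to_world']=np.array(c['cam_to_world']).tolist(); json.dump(c,open('w1.json','w')); print(c)
```

```text
{'vfov': 65.70646984690485, 'cx': 322.75196151187276, 'cy': 240.29936700867432, 'cam_to_world': [[0.1122064499814639, 0.87721292295773, -0.4668053131429744, 355.0732165264772], [-0.9936849125203377, 0.09901433675557848, -0.05278688990932584, 16.80352978225852], [-8.49235163758617e-05, 0.4697804262767938, 0.8827832938355754, 455.14125416480033], [0.0, 0.0, 0.0, 1.0]], 'fish': True}
```

View pics/w1.png

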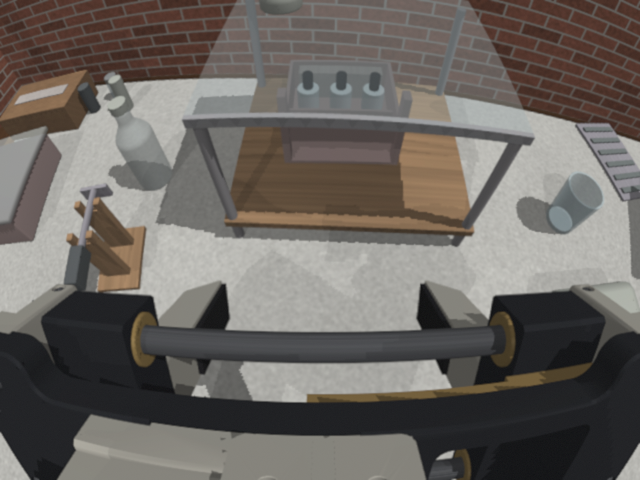

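Run:
```python
import cv2
im=cv2.imread('pics/w1.png')
for o,x,y,w,h,s in(("d1",260,50,170,125,4.5),("d2",170,100,380,150,2.1),("d3",55,170,110,125,4.8)):
    cv2.imwrite(f'pics/{o}.png',cv2.resize(im[y:y+h,x:x+w],None,fx=s,fy=s,interpolation=cv2.INTER_CUBIC))
```

```text
(no output)
```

View pics/d1.png

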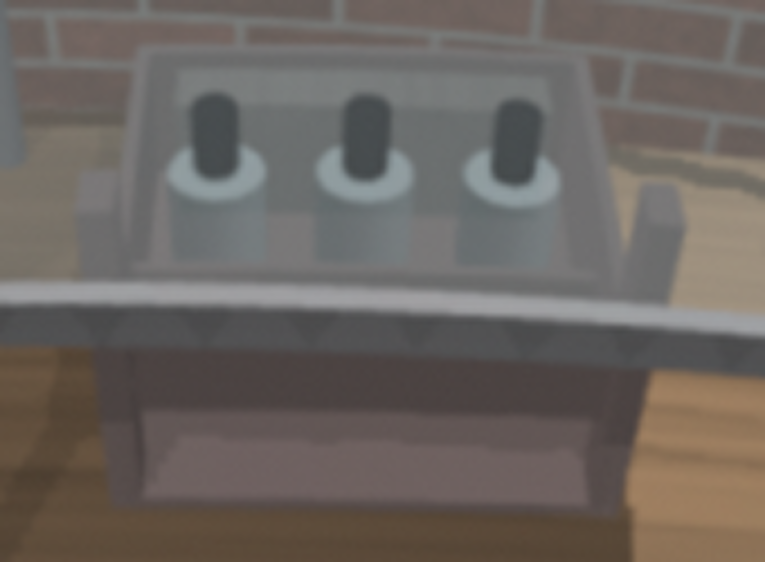

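View pics/d2.png

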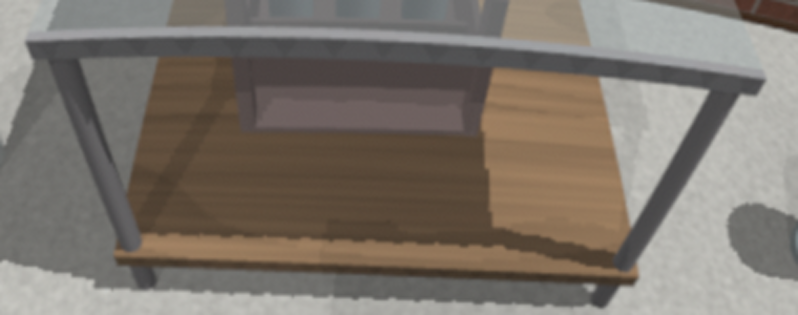

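View pics/d3.png

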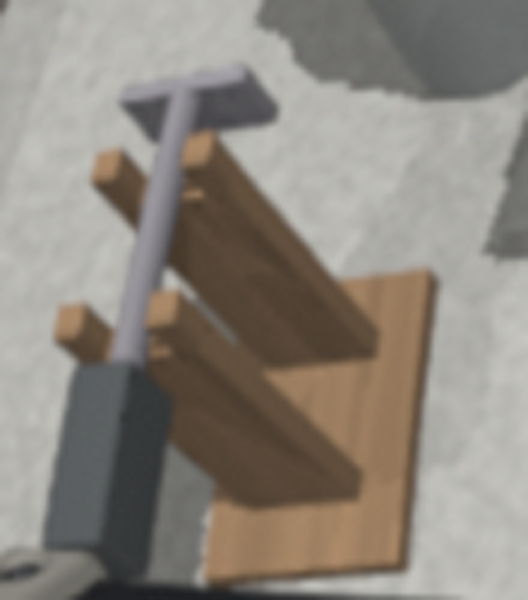

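Run:
```python
from ov import *
P=json.load(open('poses.json')); W=json.load(open('w1.json'))
d1=lambda a:np.array(a,float)/4.5+[260,50]; d2=lambda a:np.array(a,float)/2.1+[170,100]; d3=lambda a:np.array(a,float)/4.8+[55,170]
S,T=cal('side'),cal('top')
c3=lambda a:np.array(a,float)/4+[220,200]
c4=lambda a:np.array(a,float)/5+[250,120]
c1=lambda a:np.array(a,float)/5+[380,120]
c2=lambda a:np.array(a,float)/4+[150,235]
sh=[(S,[[0,-165,233],[0,165,233],[300,-165,38],[300,165,38]],c3([[45,142],[611,68],[135,697],[663,624]])),
 (T,[[0,165,227],[0,-165,227],[0,165,38],[0,-165,38],[290,-165,233]],c4([[90,630],[748,592],[122,680],[708,642],[708,35]])),
 (W,[[0,165,221],[0,-165,221],[0,165,233],[0,-165,233],[0,165,38],[0,-165,38]],d2([[33,56],[757,93],[28,39],[765,76],[117,263],[636,282]]))]
p,r=fit(sh,P['shelf']);print('shelf',p,np.round(r.reshape(-1,2),1).tolist())
sw,r=fit(sh[2:],P['shelf']);print('shelf W only',sw,np.round(r.reshape(-1,2),1).tolist())
wt=(W,[[-85,80,0],[-85,-80,0],[-85,80,122],[-85,-80,122],[85,80,60],[85,-80,60]],d1([[113,507],[622,516],[80,205],[682,225],[140,48],[582,56]]))
to=[(T,[[-85,80,122],[85,80,60],[85,-80,60]],c4([[230,455],[212,165],[500,148]])),
    (T,[[-85,80,0],[-85,-80,0]],c4([[240,488],[522,465]])),
    (S,[[85,80,60]],c3([[552,575]])),wt]
p2,r=fit(to,P['tote'],50);print('tote',p2,np.round(r.reshape(-1,2),1).tolist())
p2w,r=fit([wt],P['tote'],50);print('tote W',p2w,np.round(r.reshape(-1,2),1).tolist())
for a,b in((p2,p),(p2w,sw)):
  c,s=np.cos(b[2]),np.sin(b[2]);d=a[:2]-b[:2];print('tote in shelf',c*d[0]+s*d[1],-s*d[0]+c*d[1],a[2]-b[2])
for h in range(0,121,10): print(h,((proj(W,T2(p2w,[[-85,0,h],[-79,0,h]],50))-[260,50])*4.5).round(0).tolist())
print('floor -79,-17; div top',((proj(W,T2(p2w,[[-79,0,5],[-17,0,5],[-17,0,40]],50))-[260,50])*4.5).round(0).tolist())
st=[(T,[[115,22,115],[115,-22,115],[-25,10,122],[-25,-10,122]],c2([[190,78],[260,68],[250,279],[280,274]])),
 (T,[[14,-35,8],[114,-35,8]],c2([[328,217],[302,85]])),
 (S,[[115,22,115],[115,-22,115],[-25,10,122],[-25,-10,122]],c1([[318,533],[240,556],[205,295],[168,310]])),
 (S,[[14,-35,8]],c1([[116,465]]))]
ws=[(W,[[14,-35,8],[114,-35,8],[112,22,115],[112,-22,115],[25,10,122],[25,-10,122]],d3([[404,571],[435,271],[122,101],[245,68],[76,367],[137,360]]))]
for s in(st,ws,st+ws):
  p3,r=fit(s,P['stand']);print('stand',p3,np.round(r.reshape(-1,2),1).tolist())
```

```text
shelf [5.95304393e+02 7.43448961e+00 6.91787774e-02] [[-2.8, -0.8], [-1.0, -1.1], [-1.5, 1.0], [-1.3, -0.1], [0.1, 0.6], [1.0, -0.1], [-0.4, -0.6], [-0.2, -0.4], [0.0, -1.4], [0.0, 0.5], [-1.0, -0.1], [-1.1, -0.4], [0.1, -0.2], [0.5, -0.1], [-1.7, 0.4]]
shelf W only [5.95341428e+02 6.85300000e+00 6.94781189e-02] [[0.6, 0.6], [-0.5, -0.1], [-0.5, -0.4], [0.6, -0.2], [0.9, -0.0], [-1.3, 0.4]]
tote [7.79862267e+02 3.61600894e+01 9.65546637e-02] [[-0.4, -1.1], [-1.2, 0.6], [-0.7, -1.0], [-0.7, 0.7], [-0.3, 0.3], [0.2, 0.1], [0.4, -0.1], [-0.5, -0.0], [-0.3, 1.2], [1.9, 0.2], [0.2, -1.1], [1.8, -0.4]]
tote W [7.79905863e+02 3.68818685e+01 1.00096956e-01] [[0.1, -0.0], [-0.8, -0.2], [-0.7, 1.3], [1.5, -0.1], [-0.4, -1.0], [1.1, -0.6]]
tote in shelf 186.1020475135134 15.89958415920746 0.02737588629320395
tote in shelf 186.20381988720249 17.14354430280357 0.03061883763818432
0 [[367.0, 508.0], [367.0, 494.0]]
10 [[369.0, 488.0], [368.0, 473.0]]
20 [[370.0, 466.0], [370.0, 452.0]]
30 [[371.0, 445.0], [371.0, 430.0]]
40 [[373.0, 422.0], [372.0, 408.0]]
50 [[374.0, 399.0], [374.0, 384.0]]
60 [[
[... 245 characters left out ...]
.0]]
floor -79,-17; div top [[368.0, 484.0], [364.0, 346.0], [368.0, 270.0]]
stand [4.70489308e+02 3.22832828e+02 2.19543661e-01] [[0.1, -0.7], [-1.1, -1.7], [-1.1, -0.4], [-1.1, -0.8], [-0.1, -0.5], [-0.3, -1.9], [-0.2, -0.9], [-0.8, -0.8], [-0.8, -0.8], [-0.6, -1.9], [-1.4, -0.8]]
stand [4.67108449e+02 3.19912025e+02 2.26354461e-01] [[0.0, -1.2], [0.5, -0.5], [-0.3, 0.8], [0.7, 2.9], [-0.4, -0.1], [-0.3, -0.2]]
stand [4.68541487e+02 3.21228192e+02 2.25387119e-01] [[0.5, 0.1], [-0.8, -0.9], [-0.5, 0.4], [-0.5, -0.0], [0.4, 0.1], [-0.0, -1.2], [-0.7, -1.7], [-1.2, -1.5], [-1.6, -1.5], [-1.3, -2.5], [-2.0, -1.3], [-0.5, -2.3], [0.1, -1.4], [-0.5, -0.1], [0.4, 1.9], [-0.7, -1.2], [-0.7, -1.4]]
```

Run:
```python
from h import *
cmd([400,30,165],lean(0.1,66))
```

```text
from [399.7  21.1 299.6] cmd [-0.2354, -0.0221, 0.2405] [-0.0171, 0.7029, 0.0129]
```

carry_out:
  moves: [-0.235, -0.022, 0.24, 0, 0.7, 0, 1, -0.235, -0.022, 0.24, 0, 0.7, 0, 1, -0.235, -0.022, 0.24, 0, 0.7, 0, 1, -0.235, -0.022, 0.24, 0, 0.7, 0, 1, -0.235, -0.022, 0.24, 0, 0.7, 0, 1, -0.235, -0.022, 0.24, 0, 0.7, 0, 1, -0.235, -0.022, 0.24, 0, 0.7, 0, 1, -0.235, -0.022, 0.24, 0, 0.7, 0, 1]

```text
time: 2.6
tool_pos: [429.6, 50.4, 206.5]
tcp_rot: [-2.993, -1.084, 0.059]
contact_force: [0.1, 0.9, 0.9]
grip_width: 91.7
```

Run:
```python
from h import *
c=cal('wrist'); im=capture('wrist')[:,:,::-1]; cv2.imwrite('pics/w2.png',im)
c['cam_to_world']=np.array(c['cam_to_world']).tolist(); json.dump(c,open('w2.json','w')); print(c['cam_to_world'])
cv2.imwrite('pics/e1.png',cv2.resize(im[40:190,230:430],None,fx=4,fy=4,interpolation=cv2.INTER_CUBIC))
```

```text
[[0.1886174643434397, 0.6978149818988848, -0.6909976144547163, 343.58517070166], [-0.9796088649315582, 0.08410492771657684, -0.1824632370678874, 23.71482087358255], [-0.06920927605569893, 0.7113231418780405, 0.6994494005548919, 341.5961695729274], [0.0, 0.0, 0.0, 1.0]]
```

View pics/w2.png

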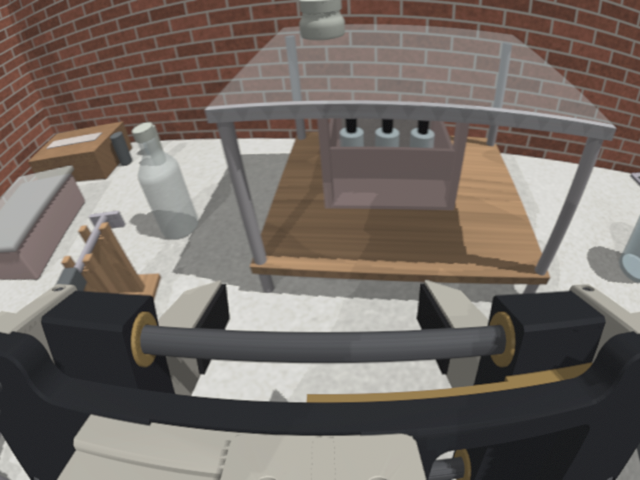

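View pics/e1.png

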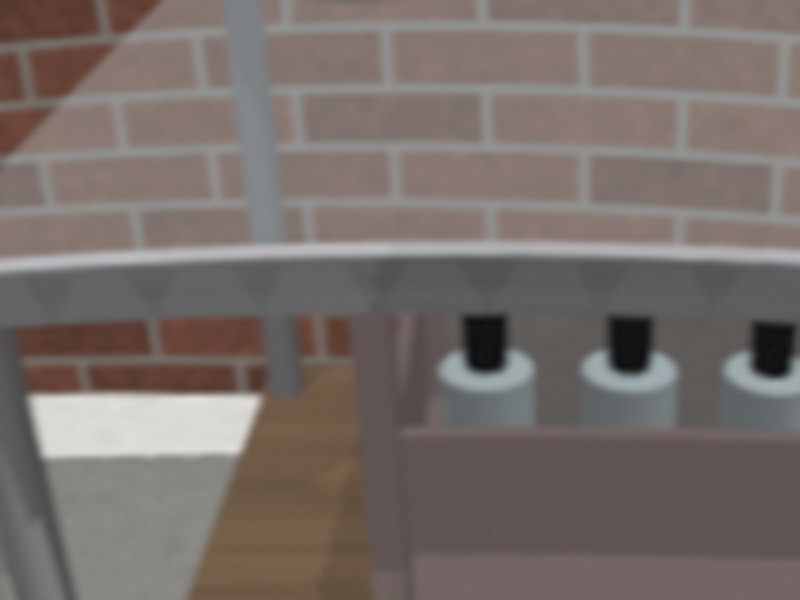

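Run:
```python
from h import *
im=cv2.imread('pics/w2.png')
cv2.imwrite('pics/e2.png',cv2.resize(im[110:220,310:480],None,fx=4.6,fy=4.6,interpolation=cv2.INTER_CUBIC))
W=json.load(open('w2.json'));t=[779.9,36.4,.0985]
f=lambda L:((proj(W,T2(t,L,50))-[310,110])*4.6).round(0).tolist()
for h in range(0,121,10): print(h,f([[-85,0,h],[-79,0,h]]))
print(f([[-85,70,0],[-85,-70,0],[-79,0,5],[-17,0,5],[-17,0,40],[-17,60,40]]))
```

```text
0 [[369.0, 455.0], [368.0, 440.0]]
10 [[370.0, 425.0], [369.0, 411.0]]
20 [[372.0, 395.0], [371.0, 381.0]]
30 [[374.0, 364.0], [373.0, 350.0]]
40 [[376.0, 333.0], [375.0, 319.0]]
50 [[378.0, 300.0], [377.0, 286.0]]
60 [[380.0, 266.0], [378.0, 253.0]]
70 [[381.0, 232.0], [380.0, 219.0]]
80 [[383.0, 196.0], [382.0, 184.0]]
90 [[385.0, 160.0], [383.0, 148.0]]
100 [[387.0, 123.0], [385.0, 111.0]]
110 [[388.0, 85.0], [386.0, 73.0]]
120 [[390.0, 46.0], [388.0, 34.0]]
[[106.0, 452.0], [626.0, 460.0], [369.0, 426.0], [358.0, 294.0], [363.0, 193.0], [151.0, 192.0]]
```

View pics/e2.png

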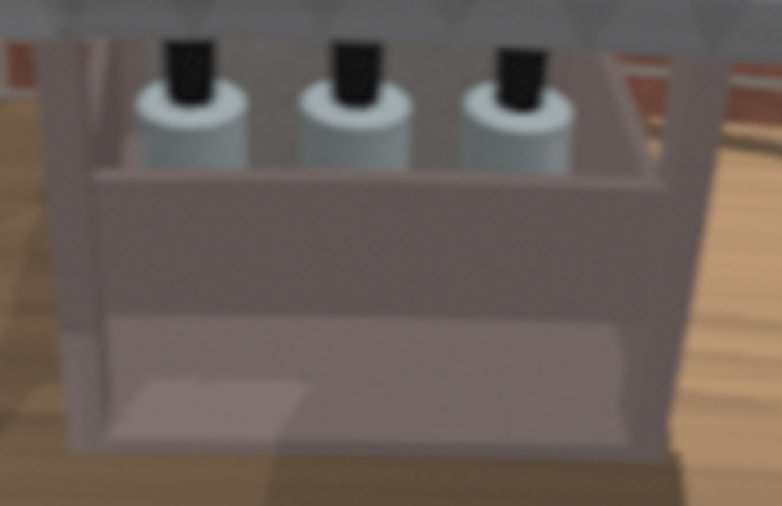

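The gate shows in e2 with its top edge at y of about 172–185 (height about 83) and its bottom at about 318 (height about 45), with the tote floor visible through the gap below. That puts the gate top at about world z 133. Next I go to a pre-grasp over the hook.

```bash
cat > poses.json <<'E'
{"shelf":[595.3,7.2,0.0693],"tote":[779.9,36.4,0.0985],"stand":[468.5,321.0,0.2254]}
E
cat >> h.py <<'E'
def hookpose(base,loc,z,yaw,g=-12,deg=40):
    """TCP pose so that hook origin sits at base-frame loc(x,y), height z, yaw; grip at hook x=g"""
    o=T2(base,[[loc[0],loc[1],0]])[0]; r=lean(yaw,deg)
    p=np.array([o[0]+g*np.cos(yaw),o[1]+g*np.sin(yaw),z])+r.as_matrix()[:,2]*2
    return p,r
E
python3 - <<'E'
from h import *
P=json.load(open('poses.json'));s=P['stand']
p,r=hookpose(s,(-5,0),110+85,s[2]); print(p); cmd(p,r)
E
```

```text
[453.18307495 317.4878848  193.46791111]
from [430.6  48.1 204.2] cmd [0.0216, -0.6485, 0.1912] [-0.0192, -0.7433, -0.1484]
```

carry_out:
  moves: [0.022, -0.648, 0.191, -0.02, -0.74, -0.15, 1, 0.022, -0.648, 0.191, -0.02, -0.74, -0.15, 1, 0.022, -0.648, 0.191, -0.02, -0.74, -0.15, 1, 0.022, -0.648, 0.191, -0.02, -0.74, -0.15, 1, 0.022, -0.648, 0.191, -0.02, -0.74, -0.15, 1, 0.022, -0.648, 0.191, -0.02, -0.74, -0.15, 1, 0.022, -0.648, 0.191, -0.02, -0.74, -0.15, 1, 0.022, -0.648, 0.191, -0.02, -0.74, -0.15, 1]

```text
time: 3.45
tool_pos: [443.9, 221.4, 142.0]
tcp_rot: [3.12, -0.777, 0.221]
contact_force: [0.4, -1.2, 0.2]
grip_width: 92.1
```

Run:
```python
from h import *
c=cal('wrist'); o=get_obs();print(o['tool_pos'],o['tcp_rot']); im=capture('wrist')[:,:,::-1]; cv2.imwrite('pics/w3.png',im)
c['cam_to_world']=np.array(c['cam_to_world']).tolist(); json.dump(c,open('w3.json','w'))
```

```text
[443.85209709 221.36104312 142.0165984 ] [ 3.1197497  -0.77680725  0.22146282]
```

View pics/w3.png

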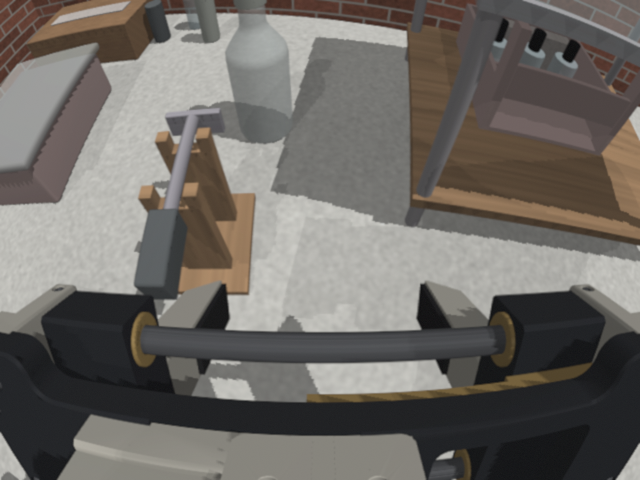

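Run:
```python
from h import *
im=cv2.imread('pics/w3.png')
cv2.imwrite('pics/f1.png',cv2.resize(im[95:305,120:270],None,fx=2.8,fy=2.8,interpolation=cv2.INTER_CUBIC))
P=json.load(open('poses.json'));s=P['stand']
o=get_obs();print(o['joint_positions'],o['dq'])
p,r=hookpose(s,(-5,0),110+85,s[2]); cmd([o['tool_pos'][0]-5,o['tool_pos'][1],195],r); cmd(p,r)
```

```text
[ 0.39863038  0.28061315  2.338704    3.68952478  0.2847132  -1.97023217] [-0.06305502 -0.01940085  0.04020354 -0.47706016  0.01224576  0.34869142]
from [444.5 222.3 142.7] cmd [0.0831, -0.0007, -0.1018] [0.0488, -0.1524, -0.0133]
from [444.5 222.3 142.7] cmd [0.1407, -0.2268, -0.0442] [0.0488, -0.1524, -0.0133]
```

View pics/f1.png

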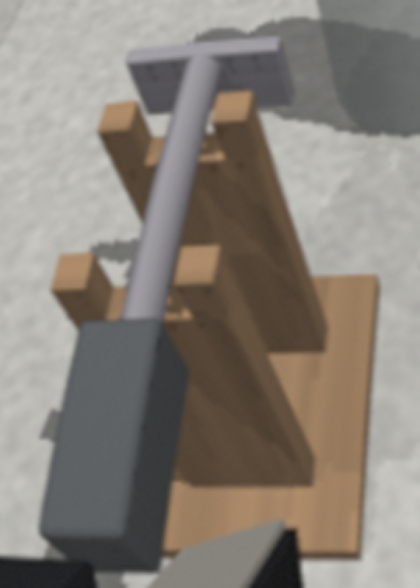

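carry_out:
  moves: [0.08, 0, -0.1, 0, 0, 0, 1, 0.12, 0, -0.14, 0, 0, 0, 1, 0.15, 0, -0.18, 0, 0, 0, 1, 0.15, 0, -0.18, 0, -0.1, 0, 1, 0.15, 0, -0.18, 0, -0.1, 0, 1, 0.15, 0, -0.18, 0, -0.15, 0, 1, 0.15, 0, -0.18, 0, -0.15, 0, 1, 0.15, 0, -0.18, 0, -0.15, 0, 1]

```text
time: 4.3
tool_pos: [415.1, 229.5, 161.0]
tcp_rot: [3.095, -0.773, 0.218]
contact_force: [-0.1, 0.3, 0.2]
grip_width: 91.4
```

Run:
```python
from h import *
o=get_obs()
for k in ('joint_positions','tool_pos','tcp_rot'): print(np.round(o[k],4).tolist())
D=[([-1.38296,.342724,1.5250,0,1.27539,-.14599],[171.97,-495.64,243.05],[-3.14008,-.00019,.33383]),
([0.39863038,0.28061315,2.338704,3.68952478,0.2847132,-1.97023217],[444.2,221.9,142.3],[3.11975,-.77681,.22146]),
(o['joint_positions'],o['tool_pos'],o['tcp_rot'])]
def fk(q,m):
    r0,h,L1,e,L2,L3=m[:6]
    A=R.from_euler('z',q[0]); 
    rx=lambda a:R.from_euler('y',a)
    p=np.array([r0,0,h]); B=A*rx(q[1]); p=A.apply(p)+B.apply([0,0,L1])
    C=B*rx(q[2]); p=p+C.apply([e,0,L2])
    E=C*R.from_euler('z',m[6]*q[3])*rx(q[4])
    F=E*R.from_euler('z',m[7]*q[5]); p=p+F.apply([0,0,L3]); return p,F
import itertools
best=None
for s4,s6 in itertools.product((1,-1),(1,-1)):
  F=[fk(q,[0,300,300,0,300,200,s4,s6])[1] for q,_,_ in D]
  Q=[R.from_euler('xyz',t) for _,_,t in D]
  print(s4,s6,[np.round((f.inv()*t).as_rotvec(),3).tolist() for f,t in zip(F,Q)])
```

```text
[0.4926, 0.208, 2.3466, 4.1362, 0.2829, -2.3459]
[415.1068, 229.5312, 161.0242]
[3.0945, -0.7727, 0.2184]
1 1 [[0.0, -0.0, 1.571], [0.002, 0.0, 1.568], [0.0, 0.0, 1.571]]
1 -1 [[0.0, -0.0, 1.279], [-0.001, -0.002, -2.373], [-0.0, -0.0, -3.121]]
-1 1 [[0.0, -0.0, 1.571], [-0.147, -0.368, 2.603], [0.007, 0.66, -2.692]]
-1 -1 [[0.0, -0.0, 1.279], [-0.223, 0.221, -1.303], [-0.354, 0.354, -1.146]]
```

```bash
cat > kin.py <<'E'
from h import *
def fk(q,m):
    r0,h,L1,e,L2,L3=m[:6]
    A=R.from_euler('z',q[0]); rx=lambda a:R.from_euler('y',a)
    B=A*rx(q[1]); p=A.apply([r0,0,h])+B.apply([0,0,L1])
    C=B*rx(q[2]); p=p+C.apply([e,0,L2])
    F=C*R.from_euler('z',q[3])*rx(q[4])*R.from_euler('z',q[5]+np.pi/2)
    return p+F.apply([0,0,L3]),F
lo=np.array([-2.53,-.77,.04,-1,.28,-3.11]);hi=np.array([2.53,2.02,2.7,4.14,2.66,3.11])
E
python3 - <<'E'
from kin import *
D=[([-1.38296,.342724,1.5250,0,1.27539,-.14599],[171.97,-495.64,243.05]),
([0.39863038,0.28061315,2.338704,3.68952478,0.2847132,-1.97023217],[444.2,221.9,142.3])]
o=get_obs();D.append((o['joint_positions'],o['tool_pos'])); json.dump([(list(map(float,a)),list(map(float,b))) for a,b in D],open('D.json','w'))
for w in (0,.01,.05):
  for r0 in(0,50):
    f=lambda m:np.concatenate([fk(q,m)[0]-p for q,p in D]+[w*(m-np.array([0,300,350,0,350,250]))])
    s=least_squares(f,[r0,300,350,0,350,250]);print(w,s.x.round(1),np.abs(s.fun[:9]).max().round(2),np.linalg.svd(s.jac)[1].round(3))
E
```

```text
0 [ 330.8 -248.7  325.6 -124.2   44.2  -79.4] 75.05 [3.231 2.571 0.852 0.455 0.129 0.038]
0 [ 330.8 -248.7  325.6 -124.2   44.2  -79.4] 75.05 [3.231 2.571 0.852 0.455 0.129 0.038]
0.01 [ 333.4 -230.8  312.7 -121.4   47.   -77.3] 75.04 [3.231 2.571 0.852 0.455 0.13  0.039]
0.01 [ 333.4 -230.8  312.7 -121.4   47.   -77.3] 75.04 [3.231 2.571 0.852 0.455 0.13  0.039]
0.05 [330.5 -53.8 219.8 -87.9  94.1 -35.5] 74.85 [3.232 2.571 0.854 0.457 0.139 0.063]
0.05 [330.5 -53.8 219.8 -87.9  94.1 -35.5] 74.85 [3.232 2.571 0.854 0.457 0.139 0.063]
```

```bash
cat > kin.py <<'E'
from h import *
def fk(q,m):
    r0,h,L1,e,L2,L3,ey,wx,wy=m[:9]
    A=R.from_euler('z',q[0]); rx=lambda a:R.from_euler('y',a)
    B=A*rx(q[1]); p=A.apply([r0,0,h])+B.apply([0,0,L1])
    C=B*rx(q[2]); p=p+C.apply([e,ey,L2])
    E=C*R.from_euler('z',q[3])*rx(q[4]); p=p+E.apply([wx,wy,0])
    F=E*R.from_euler('z',q[5]+np.pi/2)
    return p+F.apply([0,0,L3]),F
lo=np.array([-2.53,-.77,.04,-1,.28,-3.11]);hi=np.array([2.53,2.02,2.7,4.14,2.66,3.11])
E
python3 - <<'E'
from kin import *
D=json.load(open('D.json'))
for fx in ([7,8],[6,7],[6,8],[7],[8],[6]):
    free=[i for i in range(9) if i not in fx]
    pr=np.array([0,300,350,0,350,250,0,0,0.])
    def f(x):
        m=np.zeros(9); m[free]=x
        return np.concatenate([fk(q,m)[0]-p for q,p in D]+[.01*(m-pr)])
    s=least_squares(f,pr[free]);m=np.zeros(9);m[free]=s.x;print(fx,m.round(1),np.abs(s.fun[:9]).max().round(2))
E
```

```text
[7, 8] [  3.  234.  495.9  47.8 380.5 301.   76.3   0.    0. ] 0.31
[6, 7] [ 564.9 -317.2   90.9 -196.9 -140.6 -246.3    0.     0.    51.7] 35.97
[6, 8] [ 245.  -189.8  400.1 -112.5   79.1   28.4    0.   -31.     0. ] 75.04
[7] [5.400e+00 2.321e+02 4.940e+02 4.690e+01 3.783e+02 2.988e+02 7.610e+01
 0.000e+00 3.000e-01] 0.37
[8] [3.800e+00 2.337e+02 4.951e+02 4.770e+01 3.802e+02 3.000e+02 7.630e+01
 3.000e-01 0.000e+00] 0.34
[6] [ 246.5 -167.9  406.4 -168.2  -31.5  141.7    0.  -117.1   55.1] 38.3
```

```bash
cat >> kin.py <<'E'
M=np.array([3.0,234,495.9,47.8,380.5,301,76.3,0,0])
def ik(p,r,seeds=None):
    out=[]
    seeds=seeds or [[a,.3,2,b,c,d] for a in(0,.5) for b in(0,1.57,3.1) for c in(.5,1.2) for d in(-3,-1.5,0,1.5,3)]
    for s in seeds:
        def f(q):
            P,F=fk(q,M); return np.concatenate([(P-p)/300,(F.inv()*r).as_rotvec()])
        z=least_squares(f,np.clip(s,lo+1e-6,hi-1e-6),bounds=(lo,hi))
        if z.cost<1e-8 and not any(np.abs(z.x-q).max()<.02 for q in out): out.append(z.x)
    return out
E
cat > t.py <<'E'
from kin import *
P=json.load(open('poses.json'));s=P['stand'];sh=P['shelf']
for deg in (25,30,35,40):
  for nm,b,l,z,yaw in(('grasp',s,(0,0),110,s[2]),('lift',s,(0,0),180,s[2]),('pre',sh,(-135,14),160,sh[2]),('in',sh,(3,14),160,sh[2]),('low',sh,(3,14),142,sh[2]),('out',sh,(-106,14),142,sh[2])):
    for flip in (0,1):
      p,r=hookpose(b,l,z,yaw,-12,deg)
      if flip: r=r*R.from_euler('z',np.pi)
      print(deg,nm,flip,[q.round(2).tolist() for q in ik(p,r)])
E
python3 t.py
```

```text
25 grasp 0 [[0.54, 0.42, 1.95, -0.37, 0.38, 2.2]]
25 grasp 1 [[0.54, 0.42, 1.95, -0.37, 0.38, -0.94]]
25 lift 0 [[0.54, 0.3, 1.88, -0.25, 0.56, 2.07]]
25 lift 1 [[0.54, 0.3, 1.88, -0.25, 0.56, -1.07]]
25 pre 0 [[-0.23, 0.13, 2.19, 0.31, 0.42, 1.01]]
25 pre 1 [[-0.23, 0.13, 2.19, 0.31, 0.42, -2.13]]
25 in 0 [[-0.14, 0.36, 1.86, 0.18, 0.5, 1.22]]
25 in 1 [[-0.14, 0.36, 1.86, 0.18, 0.5, -1.92]]
25 low 0 [[-0.14, 0.39, 1.88, 0.2, 0.46, 1.2]]
25 low 1 [[-0.14, 0.39, 1.88, 0.2, 0.46, -1.94]]
25 out 0 [[-0.21, 0.22, 2.15, 0.32, 0.37, 1.02]]
25 out 1 [[-0.21, 0.22, 2.15, 0.32, 0.37, -2.13]]
30 grasp 0 []
30 grasp 1 []
30 lift 0 [[0.56, 0.29, 1.94, -0.39, 0.44, 2.22]]
30 lift 1 [[0.56, 0.29, 1.94, -0.39, 0.44, -0.92]]
30 pre 0 [[-0.26, 0.11, 2.26, 0.56, 0.31, 0.75]]
30 pre 1 [[-0.26, 0.11, 2.26, 0.56, 0.31, -2.39]]
30 in 0 [[-0.15, 0.34, 1.93, 0.31, 0.37, 1.09]]
30 in 1 [[-0.15, 0.34, 1.93, 0.31, 0.37, -2.05]]
30 low 0 [[-0.15, 0.37, 1.95, 0.35, 0.33, 1.04]]
30 low 1 [[-0.15, 0.37, 1.95, 0.35, 0.33, -2.1]]
30 out 0 []
30 out 1 []
35 grasp 0 []
35 grasp 1 []
35 lift 0 [[0.58, 0.28, 2.01, -0.64, 0.34, 2.48]]
35 lift 1 [[0.58, 0.28, 2.01, -0.64, 0.34, -0.66]]
35 pre 0 []
35 pre 1 []
35 in 0 []
35 in 1 []
35 low 0 []
35 low 1 []
35 out 0 []
35 out 1 []
40 grasp 0 []
40 grasp 1 []
40 lift 0 []
40 lift 1 []
40 pre 0 []
40 pre 1 []
40 in 0 []
40 in 1 []
40 low 0 []
40 low 1 []
40 out 0 []
40 out 1 []
```

```bash
cat > plan.py <<'E'
from kin import *
def rows(path,grip,o=None,nd=3):
    """path: list of (p,R) 8; print rows relative to the current pose"""
    o=o or get_obs();R0=R.from_euler('xyz',o['tcp_rot']);out=[]
    for (p,r),g in zip(path,grip):
        d=R0.inv().apply(np.array(p)-o['tool_pos'])/400; w=np.degrees((R0.inv()*r).as_rotvec())/30
        out.append(np.round(np.r_[d,w,g],nd).tolist())
    for x in out: print(', '.join(f'{v:g}' for v in x)+',')
E
python3 - <<'E'
from plan import *
P=json.load(open('poses.json'));s=P['stand']
p,r=hookpose(s,(-3,0),205,s[2],-16,27)
T=ik(p,r);print([t.round(2) for t in T]);
q0=get_obs()['joint_positions'];print(q0.round(3))
p1=np.array([405,235,235]); # raise
qT=[t for t in T if abs(t[3])<1][0]
json.dump(qT.tolist(),open('qT.json','w'))
# joint path 24 rows
qs=[]
for i in range(1,25):
    u=i/24; q=q0+(qT-q0)*u
    q[4]=q0[4]+(qT[4]-q0[4])*u+.25*np.sin(np.pi*u)
    q[1]=q0[1]+(qT[1]-q0[1])*u-.15*np.sin(np.pi*u)
    qs.append(q)
json.dump([q.tolist() for q in qs],open('qs.json','w'))
for q in qs[::2]: P_,F=fk(q,M); print(q.round(2),P_.round(0),F.as_matrix()[:,2].round(2),F.as_matrix()[:,0].round(2))
rows([fk(q,M) for q in qs[:8]],[1]*8)
E
```

```text
[array([ 0.55,  0.25,  1.89, -0.27,  0.58,  2.1 ])]
[ 0.493  0.208  2.347  4.136  0.283 -2.346]
[ 0.5   0.19  2.33  3.95  0.33 -2.16] [438. 243. 192.] [ 0.76  0.14 -0.64] [0.63 0.13 0.77]
[ 0.5   0.16  2.29  3.59  0.42 -1.79] [470. 284. 261.] [ 0.84  0.26 -0.47] [0.47 0.05 0.88]
[ 0.51  0.12  2.25  3.22  0.5  -1.42] [476. 338. 327.] [ 0.85  0.43 -0.3 ] [ 0.36 -0.05  0.93]
[ 0.51  0.1   2.21  2.85  0.57 -1.05] [457. 397. 378.] [ 0.77  0.61 -0.19] [ 0.33 -0.12  0.94]
[ 0.52  0.08  2.17  2.48  0.62 -0.68] [419. 449. 402.] [ 0.62  0.77 -0.16] [ 0.39 -0.13  0.91]
[ 0.52  0.08  2.14  2.12  0.67 -0.31] [373. 485. 398.] [ 0.45  0.87 -0.22] [ 0.5  -0.05  0.86]
[0.53 0.08 2.1  1.75 0.69 0.06] [333. 499. 367.] [ 0.29  0.89 -0.35] [0.62 0.1  0.78]
[0.53 0.09 2.06 1.38 0.7  0.43] [308. 490. 321.] [ 0.18  0.83 -0.52] [0.72 0.26 0.65]
[0.54 0.12 2.02 1.01 0.69 0.8 ] [306. 460. 272.] [ 0.13  0.7  -0.7 ] [0.79 0.35 0.5 ]
[0.54 0.15 1.98 0.65 0.67 1.17] [327. 417. 231.] [ 0.15  0.53 -0.84] [0.85 0.36 0.39]
[0.55 0.19 1.94 0.28 0.64 1.54] [368. 370. 206.] [ 0.24  0.34 -0.91] [0.88 0.31 0.35]
[ 0.55  0.23  1.91 -0.09  0.6   1.91] [421. 331. 199.] [ 0.37  0.17 -0.91] [0.89 0.24 0.4 ]
0.099, -0.021, -0.012, 0.045, 0.2, 0.032, 1,
0.198, -0.055, -0.036, 0.128, 0.399, 0.066, 1,
0.29, -0.101, -0.07, 0.248, 0.586, 0.1, 1,
0.372, -0.159, -0.113, 0.404, 0.749, 0.13, 1,
0.439, -0.225, -0.162, 0.59, 0.879, 0.152, 1,
0.488, -0.298, -0.216, 0.797, 0.966, 0.164, 1,
0.516, -0.373, -0.271, 1.017, 1.005, 0.163, 1,
0.524, -0.447, -0.322, 1.235, 0.992, 0.15, 1,
```

Run:
```python
from plan import *
qT=np.array(json.load(open('qT.json'))); q0=get_obs()['joint_positions']; p0=get_obs()['tool_pos']; pT=fk(qT,M)[0]; pm=np.array([410,225,260.])
N=24;qs=[];g=q0[:3].copy()
for i in range(1,N+1):
    u=i/N; q=q0+(qT-q0)*u
    q[4]=np.interp(u,[0,.15,.7,1],[q0[4],.36,.38,qT[4]])
    p=p0+(pm-p0)*min(1,u/.35) if u<.6 else pm+(pT-pm)*(u-.6)/.4
    z=least_squares(lambda x:(fk(np.r_[x,q[3:]],M)[0]-p)/100,g);g=z.x;q[:3]=g;qs.append(q)
json.dump([q.tolist() for q in qs],open('qs.json','w'))
pr=q0
for q in qs: P_,F=fk(q,M); print(q.round(2),P_.round(0),F.as_matrix()[:,2].round(2),np.degrees((fk(pr,M)[1].inv()*F).magnitude()).round(1),np.abs(q-pr).max().round(2)); pr=q
rows([fk(q,M) for q in qs[:8]],[1]*8)
```

```text
[ 0.48  0.18  2.37  3.95  0.3  -2.16] [414. 229. 173.] [ 0.72  0.13 -0.68] 3.1 0.19
[ 0.46  0.16  2.4   3.77  0.33 -1.98] [414. 228. 185.] [ 0.74  0.16 -0.65] 3.2 0.19
[ 0.44  0.13  2.43  3.59  0.35 -1.79] [413. 228. 196.] [ 0.76  0.19 -0.62] 3.3 0.19
[ 0.4   0.1   2.45  3.4   0.36 -1.61] [413. 227. 208.] [ 0.78  0.23 -0.59] 3.4 0.19
[ 0.36  0.07  2.46  3.22  0.36 -1.42] [412. 227. 220.] [ 0.78  0.26 -0.56] 3.3 0.19
[ 0.31  0.04  2.47  3.03  0.36 -1.24] [411. 226. 232.] [ 0.79  0.3  -0.54] 3.1 0.19
[ 0.27  0.    2.47  2.85  0.37 -1.05] [411. 226. 244.] [ 0.79  0.33 -0.52] 2.8 0.19
[ 0.23 -0.03  2.47  2.67  0.37 -0.87] [410. 225. 255.] [ 0.79  0.35 -0.51] 2.5 0.19
[ 0.19 -0.05  2.47  2.48  0.37 -0.68] [410. 225. 260.] [ 0.78  0.38 -0.51] 2.2 0.19
[ 0.16 -0.06  2.45  2.3   0.37 -0.49] [410. 225. 260.] [ 0.76  0.39 -0.52] 2.3 0.19
[ 0.13 -0.07  2.44  2.12  0.37 -0.31] [410. 225. 260.] [ 0.74  0.41 -0.54] 2.2 0.19
[ 0.11 -0.07  2.42  1.93  0.37 -0.12] [410. 225. 260.] [ 0.71  0.42 -0.56] 2.1 0.19
[ 0.1  -0.08  2.4   1.75  0.37  0.06] [410. 225. 260.] [ 0.69  0.43 -0.58] 2.0 0.19
[ 0.09 -
[... 551 characters left out ...]
] 3.8 0.19
[0.36 0.13 2.01 0.28 0.49 1.54] [438. 288. 221.] [ 0.42  0.3  -0.86] 3.9 0.19
[0.42 0.17 1.96 0.09 0.52 1.73] [442. 298. 215.] [ 0.41  0.24 -0.88] 4.1 0.19
[ 0.49  0.21  1.92 -0.09  0.55  1.91] [447. 307. 209.] [ 0.42  0.17 -0.89] 4.3 0.19
[ 0.55  0.25  1.89 -0.27  0.58  2.1 ] [451. 317. 203.] [ 0.44  0.1  -0.89] 4.5 0.19
0.019, 0.002, -0.022, 0.037, 0.091, 0.031, 1,
0.039, 0.004, -0.045, 0.086, 0.175, 0.074, 1,
0.058, 0.006, -0.067, 0.144, 0.253, 0.129, 1,
0.077, 0.008, -0.089, 0.212, 0.315, 0.194, 1,
0.096, 0.01, -0.111, 0.284, 0.357, 0.264, 1,
0.116, 0.012, -0.134, 0.353, 0.391, 0.331, 1,
0.135, 0.014, -0.156, 0.42, 0.417, 0.392, 1,
0.154, 0.016, -0.178, 0.481, 0.434, 0.445, 1,
```

Sensible joint path; executing the first third.

carry_out:
  moves: [0.019, 0.002, -0.022, 0.037, 0.091, 0.031, 1, 0.039, 0.004, -0.045, 0.086, 0.175, 0.074, 1, 0.058, 0.006, -0.067, 0.144, 0.253, 0.129, 1, 0.077, 0.008, -0.089, 0.212, 0.315, 0.194, 1, 0.096, 0.01, -0.111, 0.284, 0.357, 0.264, 1, 0.116, 0.012, -0.134, 0.353, 0.391, 0.331, 1, 0.135, 0.014, -0.156, 0.42, 0.417, 0.392, 1, 0.154, 0.016, -0.178, 0.481, 0.434, 0.445, 1]

```text
time: 5.1
tool_pos: [409.9, 225.3, 255.1]
tcp_rot: [-2.605, -0.938, -0.211]
contact_force: [0.6, 0.5, -0.1]
grip_width: 91.6
```

Run:
```python
from plan import *
o=get_obs();print(o['joint_positions'].round(2),o['tool_pos'].round(0),fk(o['joint_positions'],M)[0].round(1))
qs=[np.array(q) for q in json.load(open('qs.json'))]
rows([fk(q,M) for q in qs[8:16]],[1]*8)
```

```text
[ 0.23 -0.02  2.47  2.66  0.37 -0.86] [410. 225. 255.] [412.6 225.8 254.4]
0.01, -0.003, -0.006, 0.041, -0.017, 0.051, 1,
0.01, -0.003, -0.006, 0.074, -0.064, 0.101, 1,
0.01, -0.003, -0.006, 0.098, -0.118, 0.142, 1,
0.01, -0.003, -0.006, 0.112, -0.179, 0.173, 1,
0.01, -0.003, -0.006, 0.117, -0.244, 0.192, 1,
0.01, -0.003, -0.006, 0.11, -0.312, 0.199, 1,
0.005, -0.012, 0.008, 0.106, -0.406, 0.187, 1,
-0.004, -0.027, 0.033, 0.099, -0.512, 0.157, 1,
```

Tracking exactly.

carry_out:
  moves: [0.01, -0.003, -0.006, 0.041, -0.017, 0.051, 1, 0.01, -0.003, -0.006, 0.074, -0.064, 0.101, 1, 0.01, -0.003, -0.006, 0.098, -0.118, 0.142, 1, 0.01, -0.003, -0.006, 0.112, -0.179, 0.173, 1, 0.01, -0.003, -0.006, 0.117, -0.244, 0.192, 1, 0.01, -0.003, -0.006, 0.11, -0.312, 0.199, 1, 0.005, -0.012, 0.008, 0.106, -0.406, 0.187, 1, -0.004, -0.027, 0.033, 0.099, -0.512, 0.157, 1]

```text
time: 5.9
tool_pos: [416.9, 239.8, 250.1]
tcp_rot: [-2.622, -0.664, -0.118]
contact_force: [-1.3, -0.3, -0.1]
grip_width: 91.4
```

Run:
```python
from plan import *
o=get_obs();print(o['joint_positions'].round(2),o['tool_pos'].round(0),fk(o['joint_positions'],M)[0].round(1))
qs=[np.array(q) for q in json.load(open('qs.json'))]
rows([fk(q,M) for q in qs[16:24]],[1]*8)
```

```text
[ 0.14 -0.03  2.27  1.2   0.38  0.61] [417. 240. 250.] [420.  240.1 249.4]
-0.003, -0.015, 0.026, -0.024, -0.098, -0.033, 1,
-0.006, -0.029, 0.053, -0.054, -0.21, -0.063, 1,
-0.009, -0.042, 0.08, -0.106, -0.311, -0.105, 1,
-0.012, -0.056, 0.106, -0.179, -0.398, -0.158, 1,
-0.015, -0.069, 0.133, -0.272, -0.464, -0.22, 1,
-0.018, -0.083, 0.16, -0.381, -0.504, -0.29, 1,
-0.021, -0.097, 0.186, -0.502, -0.516, -0.365, 1,
-0.024, -0.11, 0.213, -0.629, -0.495, -0.444, 1,
```

carry_out:
  moves: [-0.003, -0.015, 0.026, -0.024, -0.098, -0.033, 1, -0.006, -0.029, 0.053, -0.054, -0.21, -0.063, 1, -0.009, -0.042, 0.08, -0.106, -0.311, -0.105, 1, -0.012, -0.056, 0.106, -0.179, -0.398, -0.158, 1, -0.015, -0.069, 0.133, -0.272, -0.464, -0.22, 1, -0.018, -0.083, 0.16, -0.381, -0.504, -0.29, 1, -0.021, -0.097, 0.186, -0.502, -0.516, -0.365, 1, -0.024, -0.11, 0.213, -0.629, -0.495, -0.444, 1]

```text
time: 6.7
tool_pos: [451.6, 317.2, 203.0]
tcp_rot: [3.137, -0.473, 0.226]
contact_force: [0.3, -0.8, -0.4]
grip_width: 91.3
```

Run:
```python
from plan import *
o=get_obs();print(o['joint_positions'].round(2),o['tool_pos'].round(1),o['tcp_rot'].round(3))
c=cal('wrist'); im=capture('wrist')[:,:,::-1]; cv2.imwrite('pics/w4.png',im)
c['cam_to_world']=np.array(c['cam_to_world']).tolist(); json.dump(c,open('w4.json','w'))
cv2.imwrite('pics/g1.png',cv2.resize(im[60:300,230:410],None,fx=2.5,fy=2.5,interpolation=cv2.INTER_CUBIC))
```

```text
[ 0.56  0.25  1.88 -0.28  0.58  2.11] [451.6 317.2 203. ] [ 3.137 -0.473  0.226]
```

View pics/w4.png

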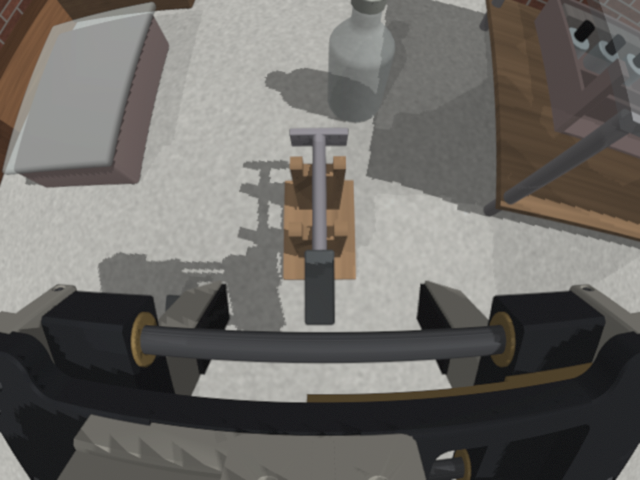

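View pics/g1.png

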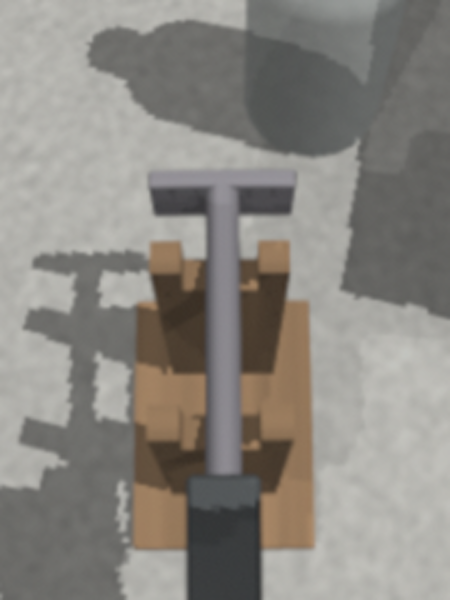

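Run:
```python
from plan import *
W=json.load(open('w4.json'));g=lambda a:np.array(a,float)/2.5+[230,60]
A=(W,[[25,10,122],[25,-10,122],[118,22,115],[118,-22,115],[112,22,115],[112,-22,115],[-25,10,122],[-25,-10,122]],np.r_[g([[188,478],[260,476],[150,171],[296,171],[150,188],[296,188]]),[[305.5,323.5],[333.5,323.5]]])
B=(W,[[14,35,8],[14,-35,8],[114,35,8],[114,-35,8]],g([[135,548],[314,548],[136,302],[309,302]]))
for s in([A],[B],[A,B]): p,r=fit(s,[468,321,.22]);print(p.round(4),r.reshape(-1,2).round(1).tolist())
```

```text
[4.678381e+02 3.222259e+02 2.284000e-01] [[-0.9, -1.2], [0.6, -0.6], [-0.2, -0.2], [0.2, -0.5], [-0.4, 0.0], [0.5, -0.2], [-1.2, 2.5], [1.6, 2.4]]
[4.673811e+02 3.225572e+02 2.305000e-01] [[-0.7, 0.4], [0.3, 0.0], [0.3, -0.0], [-0.0, -0.5]]
[4.676998e+02 3.223147e+02 2.287000e-01] [[-1.1, -1.1], [0.4, -0.4], [-0.4, -0.1], [0.1, -0.4], [-0.6, 0.2], [0.3, -0.1], [-1.4, 2.7], [1.5, 2.6], [-0.3, 0.1], [0.7, -0.2], [0.8, -0.3], [0.5, -0.6]]
```

```bash
sed -i 's/"stand":.*/"stand":[467.7,322.3,0.2287]}/' poses.json
python3 - <<'E'
from plan import *
P=json.load(open('poses.json'));s=P['stand'];o=get_obs()
p,r=hookpose(s,(0,0),110,s[2],-16,27); print(p,[q.round(2) for q in ik(p,r,[o['joint_positions']])])
p0=o['tool_pos'];f=[.12,.26,.42,.58,.74,.88,1,1]
rows([(p0+(p-p0)*u,r) for u in f],[1]*8)
E
```

```text
[453.00094785 318.87846475 108.21798695] [array([ 0.55,  0.41,  1.99, -0.47,  0.33,  2.31])]
-0.013, -0, 0.025, 0.017, -0.005, 0, 1,
-0.027, -0.001, 0.055, 0.017, -0.005, 0, 1,
-0.044, -0.001, 0.088, 0.017, -0.005, 0, 1,
-0.061, -0.001, 0.122, 0.017, -0.005, 0, 1,
-0.077, -0.001, 0.156, 0.017, -0.005, 0, 1,
-0.092, -0.002, 0.185, 0.017, -0.005, 0, 1,
-0.105, -0.002, 0.211, 0.017, -0.005, 0, 1,
-0.105, -0.002, 0.211, 0.017, -0.005, 0, 1,
```

carry_out:
  moves: [-0.013, 0, 0.025, 0.017, -0.005, 0, 1, -0.027, -0.001, 0.055, 0.017, -0.005, 0, 1, -0.044, -0.001, 0.088, 0.017, -0.005, 0, 1, -0.061, -0.001, 0.122, 0.017, -0.005, 0, 1, -0.077, -0.001, 0.156, 0.017, -0.005, 0, 1, -0.092, -0.002, 0.185, 0.017, -0.005, 0, 1, -0.105, -0.002, 0.211, 0.017, -0.005, 0, 1, -0.105, -0.002, 0.211, 0.017, -0.005, 0, 1]

```text
time: 7.55
tool_pos: [451.9, 317.9, 106.0]
tcp_rot: [3.14, -0.467, 0.229]
contact_force: [0.3, -1.3, 0.5]
grip_width: 91.7
```

Run:
```python
from plan import *
P=json.load(open('poses.json'));s=P['stand'];o=get_obs();print(o['joint_positions'].round(2),o['tcp_rot'].round(3))
p,r=hookpose(s,(0,0),110,s[2],-16,27); cmd(p,r)
im=capture('wrist')[:,:,::-1]; cv2.imwrite('pics/w5.png',im)
```

```text
[ 0.55  0.41  1.99 -0.47  0.33  2.31] [ 3.14  -0.467  0.229]
from [451.9 317.9 106. ] cmd [0.0053, -0.0018, -0.0035] [0.002, 0.0081, 0.0006]
```

View pics/w5.png

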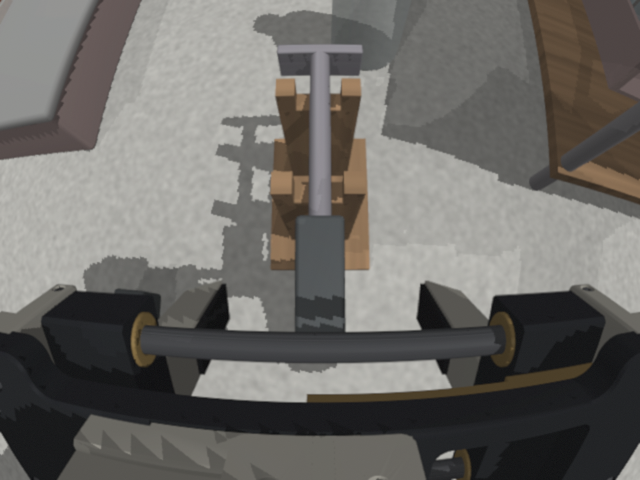

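carry_out:
  moves: [0.005, -0.001, -0.003, 0, 0, 0, 1, 0.005, -0.001, -0.003, 0, 0, 0, 0, 0.005, -0.001, -0.003, 0, 0, 0, 0, 0.005, -0.001, -0.003, 0, 0, 0, 0, 0.005, -0.001, -0.003, 0, 0, 0, 0, 0.005, -0.001, -0.003, 0, 0, 0, 0, 0.005, -0.001, -0.003, 0, 0, 0, 0, 0.005, -0.001, -0.003, 0, 0, 0, 0]

```text
time: 8.4
tool_pos: [453.6, 319.0, 109.0]
tcp_rot: [3.141, -0.469, 0.229]
contact_force: [-0.5, -0.0, 0.6]
grip_width: 40.4
```

Run:
```python
from plan import *
o=get_obs();print(o['joint_positions'].round(2),o['tool_pos'],o['tcp_rot'].round(3),o['grip_width'],o['contact_force'])
R0=R.from_euler('xyz',o['tcp_rot'])
print('lift10,75 in tool units',R0.inv().apply([0,0,10])/400,R0.inv().apply([0,0,75])/400)
```

```text
[ 0.55  0.41  1.99 -0.46  0.33  2.3 ] [453.56041926 318.96056474 109.02974172] [ 3.141 -0.469  0.229] 40.37103823440323 [-0.5061937  -0.03868832  0.55231179]
lift10,75 in tool units [ 1.12922013e-02  1.37450650e-05 -2.23043942e-02] [ 8.46915101e-02  1.03087987e-04 -1.67282956e-01]
```

carry_out:
  moves: [0, 0, 0, 0, 0, 0, 0, 0, 0, 0, 0, 0, 0, 0, 0, 0, 0, 0, 0, 0, 0, 0, 0, 0, 0, 0, 0, 0, 0, 0, 0, 0, 0, 0, 0, 0, 0, 0, 0, 0, 0, 0, 0, 0, 0, 0, 0, 0, 0, 0.003, 0, -0.006, 0, 0, 0, 0]

```text
time: 9.2
tool_pos: [453.2, 318.7, 111.3]
tcp_rot: [3.14, -0.467, 0.229]
contact_force: [-0.4, 0.2, -2.0]
grip_width: 19.8
```

Run:
```python
from plan import *
o=get_obs();print(o['tool_pos'],o['tcp_rot'].round(3),o['grip_width'],o['contact_force'],o['moment'])
im=capture('wrist')[:,:,::-1]; cv2.imwrite('pics/w6.png',im)
```

```text
[453.20142075 318.73047286 111.31158349] [ 3.14  -0.467  0.229] 19.82447986299943 [-0.39577926  0.22065657 -1.99230705] [-0.0933716   0.46447996  0.06353932]
```

View pics/w6.png

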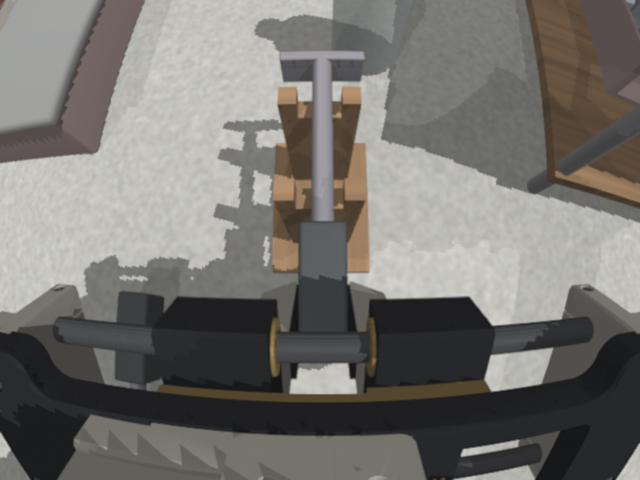

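carry_out:
  moves: [0.01, 0, -0.02, 0, 0, 0, 0, 0.022, 0, -0.043, 0, 0, 0, 0, 0.034, 0, -0.067, 0, 0, 0, 0, 0.046, 0, -0.091, 0, 0, 0, 0, 0.058, 0, -0.115, 0, 0, 0, 0, 0.07, 0, -0.138, 0, 0, 0, 0, 0.081, 0, -0.16, 0, 0, 0, 0, 0.087, 0, -0.172, 0, 0, 0, 0]

```text
time: 10.05
tool_pos: [453.7, 319.2, 190.4]
tcp_rot: [3.141, -0.47, 0.229]
contact_force: [-0.7, 0.3, -1.6]
grip_width: 20.0
```

Run:
```python
from plan import *
o=get_obs();print(o['tool_pos'],o['tcp_rot'].round(3),o['grip_width'],o['contact_force'])
c=cal('wrist'); im=capture('wrist')[:,:,::-1]; cv2.imwrite('pics/w7.png',im)
c['cam_to_world']=np.array(c['cam_to_world']).tolist(); json.dump(c,open('w7.json','w'))
side=capture('side')[:,:,::-1]; cv2.imwrite('pics/s7.png',cv2.resize(side[140:290,340:500],None,fx=4,fy=4,interpolation=cv2.INTER_CUBIC))
```

```text
[453.73550581 319.17284183 190.35279646] [ 3.141 -0.47   0.229] 20.00468790789181 [-0.67206209  0.29196809 -1.6322703 ]
```

View pics/w7.png

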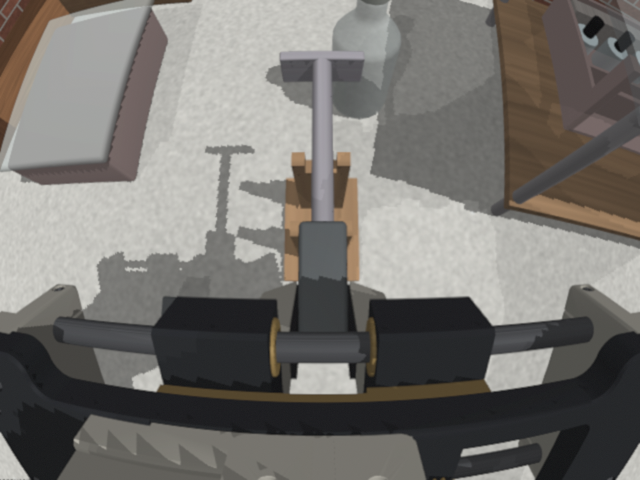

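View pics/s7.png

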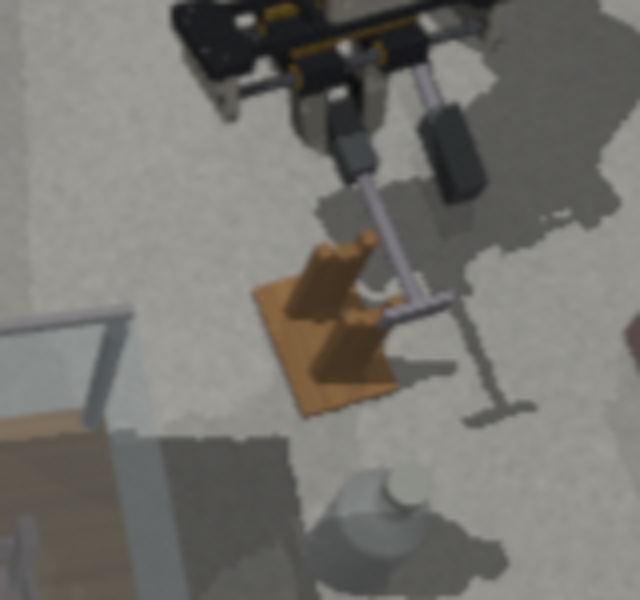

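```bash
cat >> plan.py <<'E'
_t0=np.array([453.4,318.9,109.1]);_r0=R.from_euler('xyz',[3.1405,-.468,.229])
HR=_r0.inv()*R.from_euler('z',.2287); HP=_r0.inv().apply(np.array([467.7,322.3,110])-_t0)
def hook_of(tp,tr): return tp+tr.apply(HP),tr*HR
def tcp_for(hp,yaw,pitch=0):
    r=R.from_euler('z',yaw)*R.from_euler('y',pitch)*HR.inv(); return np.array(hp)-r.apply(HP),r
def shp(l,z,sh=None):
    sh=sh or json.load(open('poses.json'))['shelf']; o=T2(sh,[[l[0],l[1],0]])[0]; return np.array([o[0],o[1],z])
E
python3 - <<'E'
from plan import *
W=json.load(open('w7.json'));o=get_obs()
hp,hr=hook_of(o['tool_pos'],R.from_euler('xyz',o['tcp_rot']));print(hp,hr.as_euler('xyz').round(4))
L=np.array([[118,22,5],[118,-22,5],[112,0,-17],[25,10,12],[25,-10,12]])
print(proj(W,hp+hr.apply(L)).round(1).tolist())
sh=json.load(open('poses.json'))['shelf']
prev=None;seed=[o['joint_positions']]
for nm,l,z,yaw in(('s',None,190,.2287),('mid',(-180,120),195,.15),('pre',(-140,14),190,sh[2]),('pre2',(-140,14),156,sh[2]),('in',(2,14),156,sh[2]),('low',(2,14),142,sh[2]),('out',(-106,14),142,sh[2])):
    h=hp if l is None else shp(l,z); p,r=tcp_for(h,yaw); q=ik(p,r,seed) or ik(p,r); print(nm,h.round(0),p.round(0),[x.round(2).tolist() for x in q])
    if q: seed=[q[0]]
E
```

```text
[468.07705357 322.60099633 190.9938473 ] [ 0.0009 -0.002   0.2288]
[[279.3, 51.2], [363.8, 51.1], [321.6, 82.4], [297.1, 220.8], [345.7, 220.7]]
s [468. 323. 191.] [454. 319. 190.] [[0.55, 0.27, 1.89, -0.28, 0.55, 2.11]]
mid [407. 114. 195.] [393. 112. 194.] [[0.06, -0.03, 2.25, 0.09, 0.46, 1.41]]
pre [455.  11. 190.] [440.  10. 189.] [[-0.25, 0.04, 2.19, 0.31, 0.48, 1.01]]
pre2 [455.  11. 156.] [440.  10. 155.] [[-0.25, 0.11, 2.24, 0.4, 0.36, 0.9]]
in [596.  21. 156.] [582.  20. 155.] [[-0.15, 0.35, 1.9, 0.23, 0.44, 1.17]]
low [596.  21. 142.] [582.  20. 141.] [[-0.15, 0.37, 1.91, 0.24, 0.41, 1.15]]
out [489.  14. 142.] [474.  13. 141.] [[-0.22, 0.2, 2.18, 0.4, 0.33, 0.93]]
```

Run:
```python
from plan import *
o=get_obs();hp,hr=hook_of(o['tool_pos'],R.from_euler('xyz',o['tcp_rot']))
m=shp((-180,120),195)
f=[.05,.15,.3,.45,.6,.75,.9,1]
rows([tcp_for(hp+(m-hp)*u,.2287+(.13-.2287)*u) for u in f],[0]*8)
```

```text
-0.012, 0.023, -0.007, -0.006, -0.004, 0.008, 0,
-0.035, 0.07, -0.019, -0.014, -0.004, 0.025, 0,
-0.07, 0.141, -0.039, -0.027, -0.004, 0.05, 0,
-0.104, 0.211, -0.058, -0.04, -0.004, 0.075, 0,
-0.139, 0.281, -0.078, -0.053, -0.004, 0.1, 0,
-0.174, 0.352, -0.097, -0.066, -0.004, 0.126, 0,
-0.209, 0.422, -0.116, -0.078, -0.004, 0.151, 0,
-0.232, 0.469, -0.129, -0.087, -0.004, 0.168, 0,
```

carry_out:
  moves: [-0.012, 0.023, -0.007, -0.006, -0.004, 0.008, 0, -0.035, 0.07, -0.019, -0.014, -0.004, 0.025, 0, -0.07, 0.141, -0.039, -0.027, -0.004, 0.05, 0, -0.104, 0.211, -0.058, -0.04, -0.004, 0.075, 0, -0.139, 0.281, -0.078, -0.053, -0.004, 0.1, 0, -0.174, 0.352, -0.097, -0.066, -0.004, 0.126, 0, -0.209, 0.422, -0.116, -0.078, -0.004, 0.151, 0, -0.232, 0.469, -0.129, -0.087, -0.004, 0.168, 0]

```text
time: 10.95
tool_pos: [391.2, 110.7, 193.3]
tcp_rot: [3.14, -0.466, 0.129]
contact_force: [0.6, -1.1, -0.6]
grip_width: 20.3
```

Run:
```python
from plan import *
o=get_obs();hp,hr=hook_of(o['tool_pos'],R.from_euler('xyz',o['tcp_rot']));print(hp.round(1),hr.as_euler('xyz').round(3),o['joint_positions'].round(2),o['grip_width'])
m=shp((-150,14),175)
f=[.05,.15,.3,.45,.6,.75,.9,1]
rows([tcp_for(hp+(m-hp)*u,.13+(.0693-.13)*u) for u in f],[0]*8)
```

```text
[405.7 112.7 194.2] [-0.     0.002  0.128] [ 0.07 -0.02  2.24  0.06  0.46  1.46] 20.322366411483348
0.002, 0.013, 0.004, -0.001, 0.003, 0.003, 0,
0.005, 0.039, 0.011, -0.006, 0.003, 0.013, 0,
0.011, 0.079, 0.022, -0.014, 0.003, 0.028, 0,
0.016, 0.118, 0.032, -0.022, 0.003, 0.044, 0,
0.021, 0.158, 0.043, -0.029, 0.003, 0.059, 0,
0.027, 0.197, 0.054, -0.037, 0.003, 0.075, 0,
0.032, 0.237, 0.065, -0.045, 0.003, 0.091, 0,
0.036, 0.263, 0.072, -0.05, 0.003, 0.101, 0,
```

carry_out:
  moves: [0.002, 0.013, 0.004, -0.001, 0.003, 0.003, 0, 0.005, 0.039, 0.011, -0.006, 0.003, 0.013, 0, 0.011, 0.079, 0.022, -0.014, 0.003, 0.028, 0, 0.016, 0.118, 0.032, -0.022, 0.003, 0.044, 0, 0.021, 0.158, 0.043, -0.029, 0.003, 0.059, 0, 0.027, 0.197, 0.054, -0.037, 0.003, 0.075, 0, 0.032, 0.237, 0.065, -0.045, 0.003, 0.091, 0, 0.036, 0.263, 0.072, -0.05, 0.003, 0.101, 0]

```text
time: 11.75
tool_pos: [429.6, 8.5, 173.5]
tcp_rot: [3.141, -0.466, 0.068]
contact_force: [0.0, -0.0, -0.3]
grip_width: 19.9
```

Run:
```python
from plan import *
o=get_obs();hp,hr=hook_of(o['tool_pos'],R.from_euler('xyz',o['tcp_rot']));print(hp.round(1),hr.as_euler('xyz').round(3),o['joint_positions'].round(2),o['grip_width'])
c=cal('wrist'); im=capture('wrist')[:,:,::-1]; cv2.imwrite('pics/w8.png',im)
c['cam_to_world']=np.array(c['cam_to_world']).tolist(); json.dump(c,open('w8.json','w'))
cv2.imwrite('pics/h1.png',cv2.resize(im[0:190,200:500],None,fx=2.6,fy=2.6,interpolation=cv2.INTER_CUBIC))
```

```text
[444.3   9.6 174.3] [0.    0.002 0.068] [-0.26  0.06  2.23  0.36  0.43  0.94] 19.856395654790308
```

View pics/w8.png

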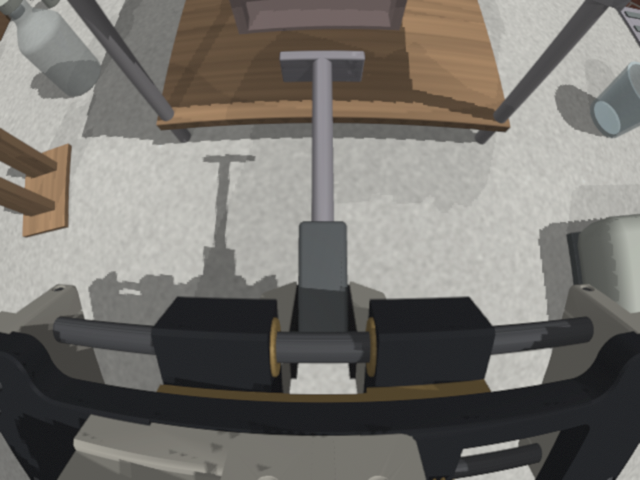

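View pics/h1.png

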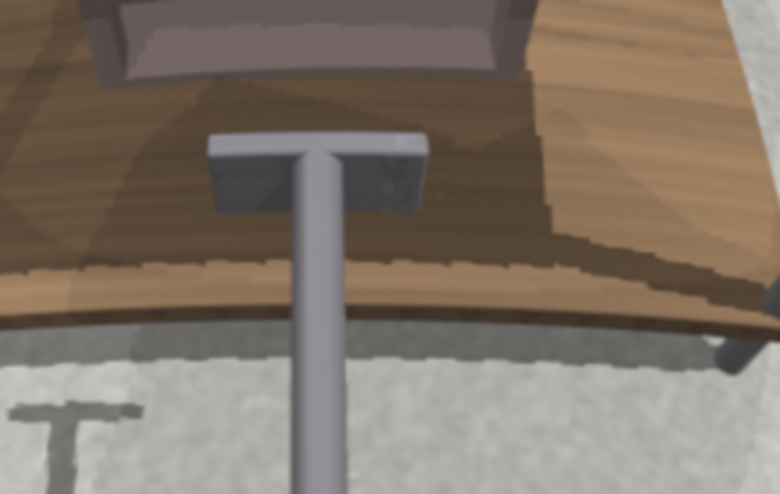

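Run:
```python
from plan import *
P=json.load(open('poses.json'));W=json.load(open('w8.json'));h=lambda a:np.array(a,float)/2.6+[200,0]
print('pred tote',proj(W,T2(P['tote'],[[-85,80,0],[-85,-80,0]],50)).round(1).tolist(),'meas',h([[103,86],[522,77]]).round(1).tolist())
print('pred shelf front z50/38',proj(W,T2(P['shelf'],[[0,165,50],[0,-165,50],[0,165,38],[0,-165,38],[0,0,38]])).round(1).tolist(),'mid meas',h([[320,319]]))
im=cv2.imread('pics/w8.png');cv2.imwrite('pics/h2.png',np.hstack([cv2.resize(im[90:160,140:220],None,fx=4.8,fy=4.8,interpolation=2),cv2.resize(im[90:160,450:530],None,fx=4.8,fy=4.8,interpolation=2)]))
```

```text
pred tote [[240.1, 33.9], [400.3, 30.1]] meas [[239.6, 33.1], [400.8, 29.6]]
pred shelf front z50/38 [[156.6, 123.2], [510.3, 125.0], [161.5, 128.8], [505.0, 130.4], [335.9, 121.2]] mid meas [[323.07692308 122.69230769]]
```

View pics/h2.png

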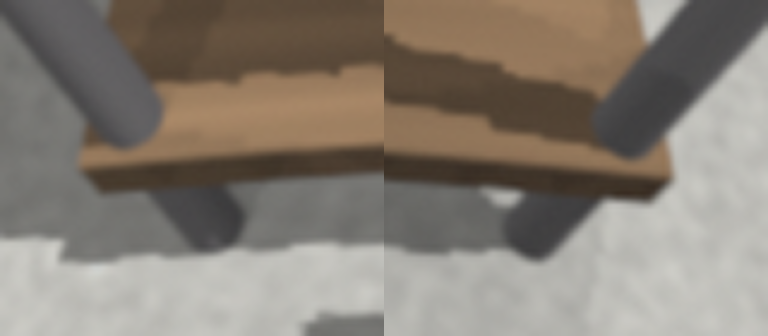

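```bash
sed -i 's/"shelf":.*"tote"/"shelf":[594.6,7.2,0.071],"tote"/' poses.json; cat poses.json
cat > mv.py <<'E'
from plan import *
import sys
# usage: mv.py lx ly z yaw [fractions]
def go(lx,ly,z,yaw=None,f=(.06,.2,.35,.5,.65,.8,.94,1),g=0,pitch=0):
    sh=json.load(open('poses.json'))['shelf']; yaw=sh[2] if yaw is None else yaw
    o=get_obs();hp,hr=hook_of(o['tool_pos'],R.from_euler('xyz',o['tcp_rot'])); e=hr.as_euler('xyz')
    c,s=np.cos(sh[2]),np.sin(sh[2]);d=hp[:2]-sh[:2]
    print('hook in shelf',(c*d[0]+s*d[1]).round(1),(-s*d[0]+c*d[1]).round(1),'z',hp[2].round(1),'rpy',e.round(3),'F',o['contact_force'].round(1),'grip',round(o['grip_width'],1))
    m=shp((lx,ly),z); p,r=tcp_for(m,yaw,pitch); print('ik',[q.round(2).tolist() for q in ik(p,r,[o['joint_positions']])])
    rows([tcp_for(hp+(m-hp)*u,e[2]+(yaw-e[2])*u,e[1]+(pitch-e[1])*u) for u in f],[g]*8)
if __name__=='__main__': go(*map(float,sys.argv[1:4]))
E
python3 mv.py -30 14 156
```

```text
{"shelf":[594.6,7.2,0.071],"tote":[779.9,36.4,0.0985],"stand":[467.7,322.3,0.2287]}
hook in shelf -149.1 12.2 z 174.4 rpy [-0.     0.001  0.067] F [ 0.6 -0.6 -1.6] grip 19.8
ik [[-0.16, 0.3, 1.98, 0.26, 0.42, 1.12]]
0.015, -0, 0.011, 0.001, 0, 0, 0,
0.049, -0.001, 0.035, 0.001, 0, -0.001, 0,
0.086, -0.002, 0.061, 0.002, 0.001, -0.002, 0,
0.123, -0.003, 0.088, 0.002, 0.001, -0.003, 0,
0.159, -0.004, 0.114, 0.003, 0.001, -0.004, 0,
0.196, -0.004, 0.14, 0.003, 0.001, -0.005, 0,
0.23, -0.005, 0.165, 0.004, 0.002, -0.006, 0,
0.245, -0.006, 0.175, 0.004, 0.002, -0.006, 0,
```

carry_out:
  moves: [0.015, 0, 0.011, 0.001, 0, 0, 0, 0.049, -0.001, 0.035, 0.001, 0, -0.001, 0, 0.086, -0.002, 0.061, 0.002, 0.001, -0.002, 0, 0.123, -0.003, 0.088, 0.002, 0.001, -0.003, 0, 0.159, -0.004, 0.114, 0.003, 0.001, -0.004, 0, 0.196, -0.004, 0.14, 0.003, 0.001, -0.005, 0, 0.23, -0.005, 0.165, 0.004, 0.002, -0.006, 0, 0.245, -0.006, 0.175, 0.004, 0.002, -0.006, 0]

```text
time: 12.6
tool_pos: [549.8, 18.7, 154.6]
tcp_rot: [3.141, -0.468, 0.072]
contact_force: [-0.5, 0.3, -0.9]
grip_width: 20.0
```

```bash
python3 mv.py 1 14 156;  python3 - <<'E'
from plan import *
c=cal('wrist'); im=capture('wrist')[:,:,::-1]; cv2.imwrite('pics/w9.png',im)
c['cam_to_world']=np.array(c['cam_to_world']).tolist(); json.dump(c,open('w9.json','w'))
cv2.imwrite('pics/i1.png',cv2.resize(im[0:240,180:460],None,fx=2.5,fy=2.5,interpolation=cv2.INTER_CUBIC))
side=capture('side')[:,:,::-1]; cv2.imwrite('pics/s9.png',cv2.resize(side[200:350,220:420],None,fx=4,fy=4,interpolation=cv2.INTER_CUBIC))
E
```

```text
hook in shelf -29.2 14.8 z 155.5 rpy [0.    0.    0.072] F [-0.5  0.3 -0.9] grip 20.0
ik [[-0.15, 0.35, 1.9, 0.23, 0.44, 1.17]]
0.004, 0, 0.002, -0, 0, 0, 0,
0.014, 0, 0.007, -0, 0, 0, 0,
0.024, 0.001, 0.012, -0, 0, 0, 0,
0.034, 0.001, 0.016, -0, 0, 0.001, 0,
0.044, 0.001, 0.021, -0, 0, 0.001, 0,
0.054, 0.002, 0.026, -0.001, 0, 0.001, 0,
0.064, 0.002, 0.031, -0.001, 0, 0.001, 0,
0.068, 0.002, 0.033, -0.001, 0, 0.001, 0,
```

View pics/i1.png

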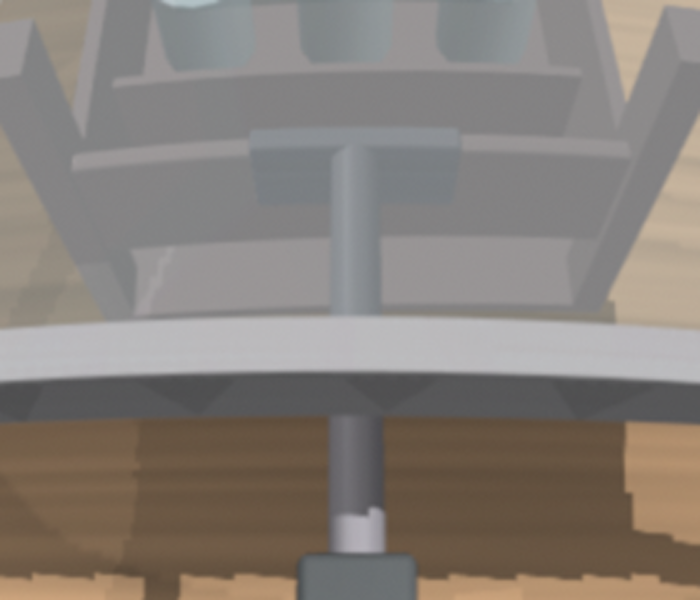

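View pics/s9.png

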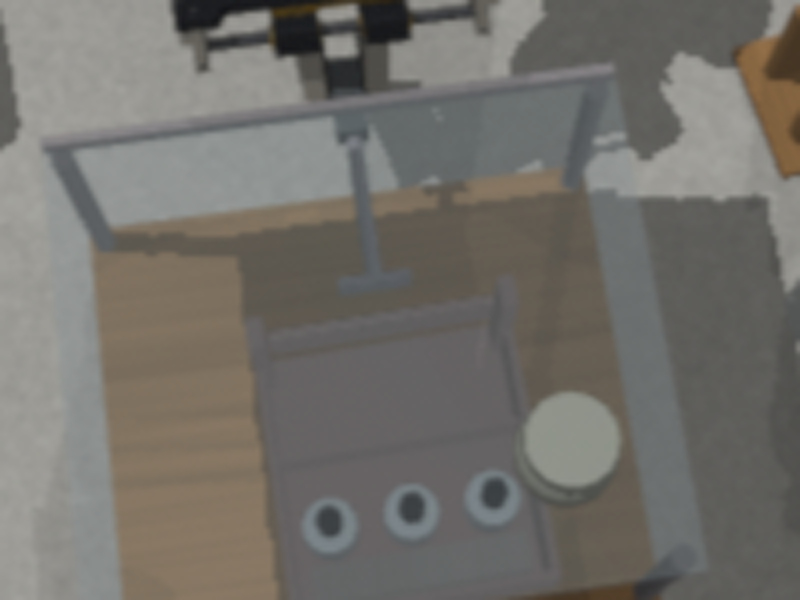

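Run:
```python
from plan import *
P=json.load(open('poses.json'));W=json.load(open('w9.json'))
f=lambda b,L,z0=0:((proj(W,T2(b,L,z0))-[180,0])*2.5).round(0).tolist()
for hh in (43,45,78,80,82,84,86,88): print(hh,f(P['tote'],[[-85,69,hh],[-85,-69,hh],[-79,0,hh],[-85,0,hh]],50))
print('posts top',f(P['tote'],[[-85,80,0],[-85,-80,0],[-85,70,122],[-67,70,122]],50),'shelf top edge mid z233/221',f(P['shelf'],[[0,0,233],[0,0,221]]))
```

```text
43 [[114.0, 254.0], [601.0, 243.0], [358.0, 223.0], [358.0, 241.0]]
45 [[112.0, 250.0], [603.0, 240.0], [358.0, 219.0], [358.0, 237.0]]
78 [[82.0, 185.0], [633.0, 173.0], [358.0, 148.0], [359.0, 167.0]]
80 [[80.0, 180.0], [635.0, 169.0], [358.0, 143.0], [359.0, 162.0]]
82 [[78.0, 176.0], [637.0, 164.0], [358.0, 138.0], [359.0, 157.0]]
84 [[76.0, 171.0], [639.0, 160.0], [358.0, 133.0], [359.0, 152.0]]
86 [[74.0, 167.0], [641.0, 155.0], [358.0, 128.0], [359.0, 147.0]]
88 [[72.0, 162.0], [643.0, 151.0], [358.0, 123.0], [359.0, 142.0]]
posts top [[112.0, 324.0], [602.0, 312.0], [27.0, 73.0], [40.0, 16.0]] shelf top edge mid z233/221 [[501.0, 363.0], [485.0, 408.0]]
```

Run:
```python
from plan import *
P=json.load(open('poses.json'));W=json.load(open('w9.json'));print(np.array(W['cam_to_world'])[:3,3])
f=lambda b,L,z0=0:((proj(W,T2(b,L,z0))-[180,0])*2.5).round(0).tolist()
for dx in(-6,-4,-2,0): 
  b=list(P['shelf']);b[0]+=dx; print(dx,f(b,[[0,0,233],[0,0,221],[0,80,233],[0,80,221]]))
im=cv2.imread('pics/w9.png');cv2.imwrite('pics/i2.png',cv2.resize(im[100:200,60:580],None,fx=1.5,fy=3,interpolation=2))
```

```text
[555.45487474  18.63227704 316.26862226]
-6 [[499.0, 420.0], [483.0, 459.0], [-240.0, 444.0], [-187.0, 475.0]]
-4 [[500.0, 401.0], [484.0, 442.0], [-236.0, 427.0], [-184.0, 459.0]]
-2 [[500.0, 382.0], [484.0, 425.0], [-232.0, 410.0], [-180.0, 444.0]]
0 [[501.0, 363.0], [485.0, 408.0], [-228.0, 393.0], [-177.0, 428.0]]
```

View pics/i2.png

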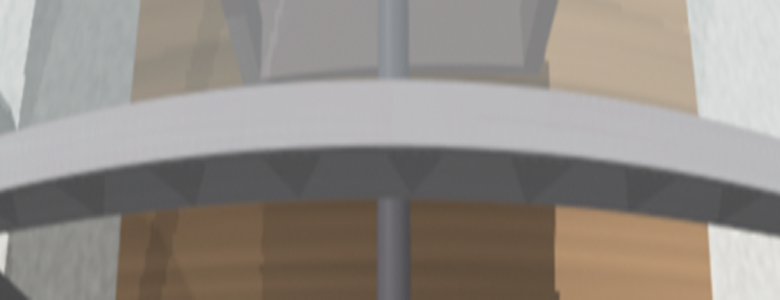

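```bash
python3 -c "
from mv import *
go(3,14,151,pitch=-.07)"
```

```text
hook in shelf -29.9 14.7 z 155.6 rpy [0.    0.001 0.072] F [-0.8 -0.6 -2.3] grip 19.3
ik [[-0.16, 0.35, 1.96, 0.37, 0.32, 1.02]]
0.004, 0, 0.003, -0, 0.008, 0, 0,
0.013, 0, 0.01, -0, 0.027, 0, 0,
0.024, 0.001, 0.017, -0, 0.047, 0, 0,
0.034, 0.001, 0.025, -0.001, 0.067, 0.001, 0,
0.044, 0.001, 0.032, -0.001, 0.088, 0.001, 0,
0.054, 0.001, 0.04, -0.001, 0.108, 0.001, 0,
0.063, 0.002, 0.047, -0.001, 0.127, 0.001, 0,
0.067, 0.002, 0.05, -0.001, 0.135, 0.001, 0,
```

carry_out:
  moves: [0.004, 0, 0.003, 0, 0.02, 0, 0, 0.013, 0, 0.009, 0, 0.045, 0, 0, 0.024, 0.001, 0.016, 0, 0.07, 0, 0, 0.034, 0.001, 0.024, 0, 0.09, 0, 0, 0.044, 0.001, 0.032, 0, 0.11, 0, 0, 0.054, 0.001, 0.04, 0, 0.125, 0, 0, 0.063, 0.002, 0.047, 0, 0.135, 0, 0, 0.067, 0.002, 0.05, 0, 0.135, 0, 0]

```text
time: 13.5
tool_pos: [582.3, 20.2, 148.7]
tcp_rot: [3.141, -0.538, 0.072]
contact_force: [1.1, 0.1, -1.5]
grip_width: 19.7
```

```bash
python3 -c "
from mv import *
go(2.5,14,143.5,pitch=0)
c=cal('wrist'); im=capture('wrist')[:,:,::-1]; cv2.imwrite('pics/w10.png',im)
c['cam_to_world']=np.array(c['cam_to_world']).tolist(); json.dump(c,open('w10.json','w'))
cv2.imwrite('pics/j1.png',cv2.resize(im[0:240,180:460],None,fx=2.5,fy=2.5,interpolation=cv2.INTER_CUBIC))
side=capture('side')[:,:,::-1]; cv2.imwrite('pics/s10.png',cv2.resize(side[200:350,220:420],None,fx=4,fy=4,interpolation=cv2.INTER_CUBIC))
"
```

```text
hook in shelf 3.3 13.9 z 150.6 rpy [ 0.    -0.07   0.072] F [ 1.1  0.1 -1.5] grip 19.7
ik [[-0.15, 0.37, 1.91, 0.24, 0.41, 1.15]]
-0.001, -0, 0.001, -0, -0.008, -0, 0,
-0.002, -0, 0.002, -0, -0.027, 0, 0,
-0.003, -0, 0.004, -0.001, -0.047, 0, 0,
-0.005, -0, 0.006, -0.001, -0.067, 0, 0,
-0.006, -0, 0.008, -0.001, -0.087, 0.001, 0,
-0.008, -0, 0.01, -0.001, -0.107, 0.001, 0,
-0.009, -0, 0.011, -0.001, -0.126, 0.001, 0,
-0.01, -0, 0.012, -0.001, -0.134, 0.001, 0,
```

View pics/j1.png

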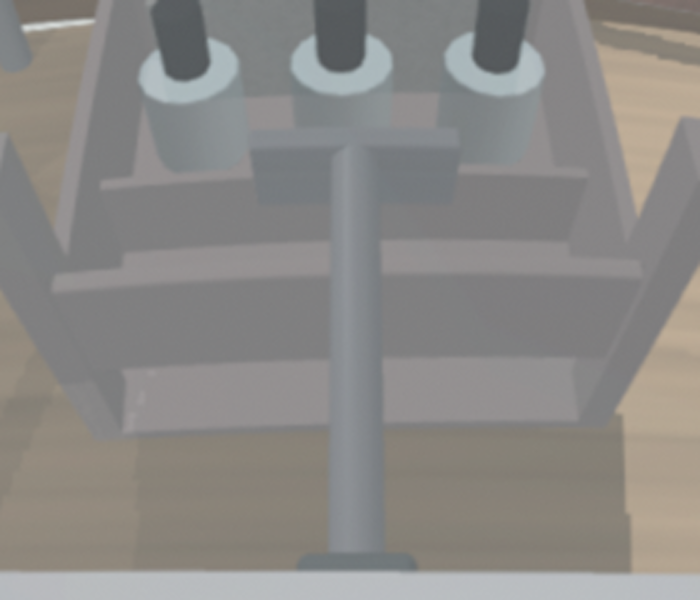

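View pics/s10.png

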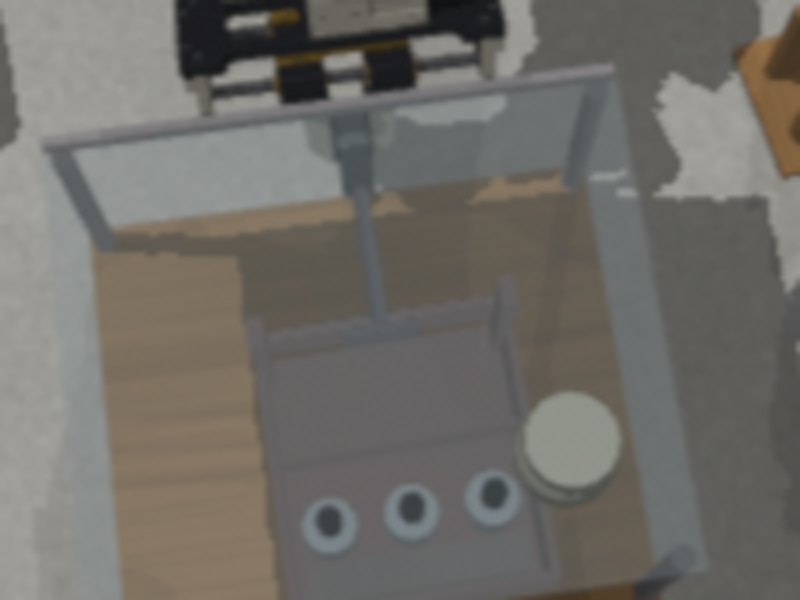

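Run:
```python
from plan import *
P=json.load(open('poses.json'));W=json.load(open('w10.json'));g=lambda a:np.array(a,float)/2.5+[180,0]
U=g([[97,438],[612,426]]);p,r=fit([(W,[[-85,80,0],[-85,-80,0]],U)],P['tote'],50);print(p.round(4),r.round(1))
V=g([[55,290],[640,276]]);Vr=g([[60,276],[640,262]])
for b in(p,):
  for h in(80,82,84,86):
    print(h,((proj(W,T2(b,[[-85,69,h],[-85,-69,h],[-79,69,h],[-79,-69,h]],50))-[180,0])*2.5).round(0).tolist())
f=T2(p,[[-85,0,0],[-79,0,0]])[:,:2]; sh=P['shelf'];c,s=np.cos(sh[2]),np.sin(sh[2])
for q in f: d=q-sh[:2];print(c*d[0]+s*d[1],-s*d[0]+c*d[1])
```

```text
[7.801955e+02 3.632050e+01 9.690000e-02] [ 1.2  0.1 -1.2  0.1]
80 [[61.0, 301.0], [646.0, 288.0], [64.0, 280.0], [642.0, 268.0]]
82 [[59.0, 296.0], [648.0, 284.0], [62.0, 275.0], [644.0, 263.0]]
84 [[57.0, 292.0], [651.0, 279.0], [60.0, 271.0], [646.0, 258.0]]
86 [[54.0, 287.0], [653.0, 275.0], [57.0, 266.0], [649.0, 254.0]]
102.22235442101444 13.675572516542168
108.22033459721594 13.831244626742102
```

carry_out:
  moves: [-0.001, 0, 0.001, 0, -0.015, 0, 0, -0.002, 0, 0.003, 0, -0.035, 0, 0, -0.003, 0, 0.006, 0, -0.055, 0, 0, -0.005, 0, 0.009, 0, -0.075, 0, 0, -0.007, 0, 0.011, 0, -0.095, 0, 0, -0.009, 0, 0.013, 0, -0.115, 0, 0, -0.011, 0, 0.015, 0, -0.13, 0, 0, -0.012, 0, 0.016, 0, -0.134, 0, 0]

```text
time: 14.4
tool_pos: [581.5, 20.1, 140.8]
tcp_rot: [3.141, -0.467, 0.072]
contact_force: [0.1, -0.5, -1.0]
grip_width: 20.1
```

```bash
python3 -c "
from mv import *
go(-12,13.5,142,f=[.2,.35,.5,.62,.74,.84,.93,1])
"
```

```text
hook in shelf 2.5 13.9 z 141.6 rpy [0.    0.001 0.072] F [ 0.1 -0.5 -1. ] grip 20.1
ik [[-0.16, 0.35, 1.95, 0.27, 0.39, 1.12]]
-0.006, 0, -0.003, -0, 0, 0, 0,
-0.011, 0, -0.006, -0.001, 0, 0, 0,
-0.016, 0.001, -0.009, -0.001, 0.001, 0.001, 0,
-0.02, 0.001, -0.011, -0.001, 0.001, 0.001, 0,
-0.024, 0.001, -0.013, -0.001, 0.001, 0.001, 0,
-0.027, 0.001, -0.014, -0.001, 0.001, 0.001, 0,
-0.03, 0.001, -0.016, -0.001, 0.001, 0.001, 0,
-0.032, 0.001, -0.017, -0.001, 0.001, 0.001, 0,
```

No contact; begin pulling 14 mm and check for force.

carry_out:
  moves: [-0.005, 0, -0.003, 0, 0, 0, 0, -0.009, 0, -0.005, 0, 0, 0, 0, -0.013, 0, -0.007, 0, 0, 0, 0, -0.017, 0, -0.009, 0, 0, 0, 0, -0.021, 0.001, -0.011, 0, 0, 0, 0, -0.025, 0.001, -0.013, 0, 0, 0, 0, -0.029, 0.001, -0.015, 0, 0, 0, 0, -0.032, 0.001, -0.017, 0, 0, 0, 0]

```text
time: 15.2
tool_pos: [567.1, 18.6, 141.2]
tcp_rot: [3.14, -0.468, 0.072]
contact_force: [3.7, 0.4, -2.8]
grip_width: 19.7
```

```bash
python3 -c "
from mv import *
go(-50,13.5,142)
o=get_obs();print(o['moment'])
c=cal('wrist'); im=capture('wrist')[:,:,::-1]; cv2.imwrite('pics/w11.png',im)
c['cam_to_world']=np.array(c['cam_to_world']).tolist(); json.dump(c,open('w11.json','w'))
cv2.imwrite('pics/k1.png',cv2.resize(im[0:240,180:460],None,fx=2.5,fy=2.5,interpolation=cv2.INTER_CUBIC))
"
```

```text
hook in shelf -11.9 13.4 z 142.1 rpy [-0.     0.     0.072] F [ 3.7  0.4 -2.8] grip 19.7
ik [[-0.18, 0.29, 2.05, 0.32, 0.36, 1.05]]
-0.005, -0, -0.003, -0, 0, 0, 0,
-0.017, -0, -0.009, -0, 0, 0, 0,
-0.03, -0, -0.015, -0, 0, 0.001, 0,
-0.043, -0, -0.021, -0, 0, 0.001, 0,
-0.055, -0, -0.028, -0, 0, 0.001, 0,
-0.068, -0, -0.034, -0.001, 0, 0.001, 0,
-0.08, -0, -0.04, -0.001, 0, 0.001, 0,
-0.085, -0, -0.043, -0.001, 0, 0.002, 0,
[0.08790869 0.26277782 0.19251689]
```

View pics/k1.png

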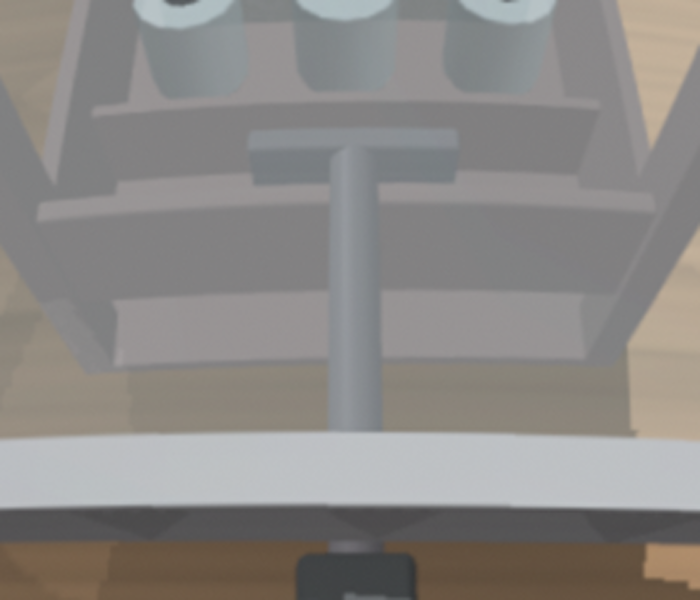

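carry_out:
  moves: [-0.007, 0, -0.004, 0, 0, 0, 0, -0.018, 0, -0.009, 0, 0, 0, 0, -0.03, 0, -0.015, 0, 0, 0, 0, -0.042, 0, -0.021, 0, 0, 0, 0, -0.054, 0, -0.027, 0, 0, 0, 0, -0.066, 0, -0.034, 0, 0, 0, 0, -0.078, 0, -0.04, 0, 0, 0, 0, -0.085, 0, -0.043, 0, 0, 0, 0]

```text
time: 16.05
tool_pos: [528.3, 15.9, 141.2]
tcp_rot: [3.141, -0.468, 0.072]
contact_force: [4.4, 0.9, -1.9]
grip_width: 19.7
```

```bash
python3 -c "
from mv import *
go(-90,13.5,142)
"
```

```text
hook in shelf -50.8 13.5 z 142.1 rpy [0.    0.    0.072] F [ 4.4  0.9 -1.9] grip 19.7
ik [[-0.21, 0.23, 2.15, 0.38, 0.34, 0.96]]
-0.005, -0, -0.003, -0, 0, 0, 0,
-0.018, -0, -0.009, -0, 0, 0, 0,
-0.031, -0, -0.015, -0, 0, 0, 0,
-0.044, -0, -0.022, -0, 0, 0.001, 0,
-0.057, -0, -0.029, -0.001, 0.001, 0.001, 0,
-0.07, -0, -0.035, -0.001, 0.001, 0.001, 0,
-0.082, -0, -0.041, -0.001, 0.001, 0.001, 0,
-0.088, -0, -0.044, -0.001, 0.001, 0.001, 0,
```

carry_out:
  moves: [-0.007, 0, -0.004, 0, 0, 0, 0, -0.02, 0, -0.01, 0, 0, 0, 0, -0.033, 0, -0.016, 0, 0, 0, 0, -0.046, 0, -0.023, 0, 0, 0, 0, -0.059, 0, -0.03, 0, 0, 0, 0, -0.072, 0, -0.036, 0, 0, 0, 0, -0.083, 0, -0.041, 0, 0, 0, 0, -0.088, 0, -0.044, 0, 0, 0, 0]

```text
time: 16.85
tool_pos: [488.7, 13.0, 141.2]
tcp_rot: [3.141, -0.468, 0.072]
contact_force: [5.0, 0.2, -2.4]
grip_width: 19.7
```

```bash
python3 -c "
from mv import *
go(-101,13.5,142)
c=cal('wrist'); im=capture('wrist')[:,:,::-1]; cv2.imwrite('pics/w12.png',im)
c['cam_to_world']=np.array(c['cam_to_world']).tolist(); json.dump(c,open('w12.json','w'))
cv2.imwrite('pics/l1.png',cv2.resize(im[0:200,160:480],None,fx=2.4,fy=2.4,interpolation=cv2.INTER_CUBIC))
t=capture('top')[:,:,::-1]; cv2.imwrite('pics/t12.png',cv2.resize(t[120:260,250:410],None,fx=5,fy=5,interpolation=cv2.INTER_CUBIC))
"
```

```text
hook in shelf -90.6 13.4 z 142.1 rpy [0.    0.    0.072] F [ 5.   0.2 -2.4] grip 19.7
ik [[-0.22, 0.21, 2.17, 0.4, 0.33, 0.93]]
-0.001, -0, -0.001, -0, 0, -0, 0,
-0.005, -0, -0.002, -0, 0, 0, 0,
-0.008, -0, -0.004, -0, 0, 0, 0,
-0.012, -0, -0.006, -0, 0, 0, 0,
-0.015, -0, -0.008, -0, 0, 0.001, 0,
-0.019, -0, -0.009, -0.001, 0, 0.001, 0,
-0.022, -0, -0.011, -0.001, 0, 0.001, 0,
-0.023, -0, -0.012, -0.001, 0.001, 0.001, 0,
```

View pics/l1.png

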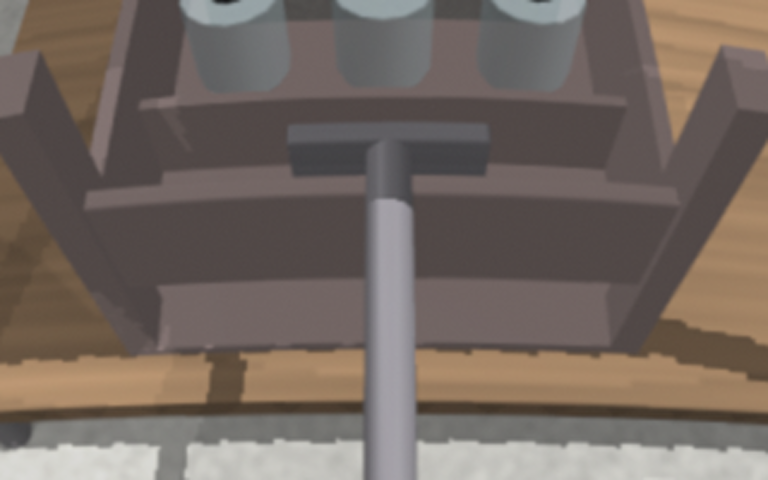

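View pics/t12.png

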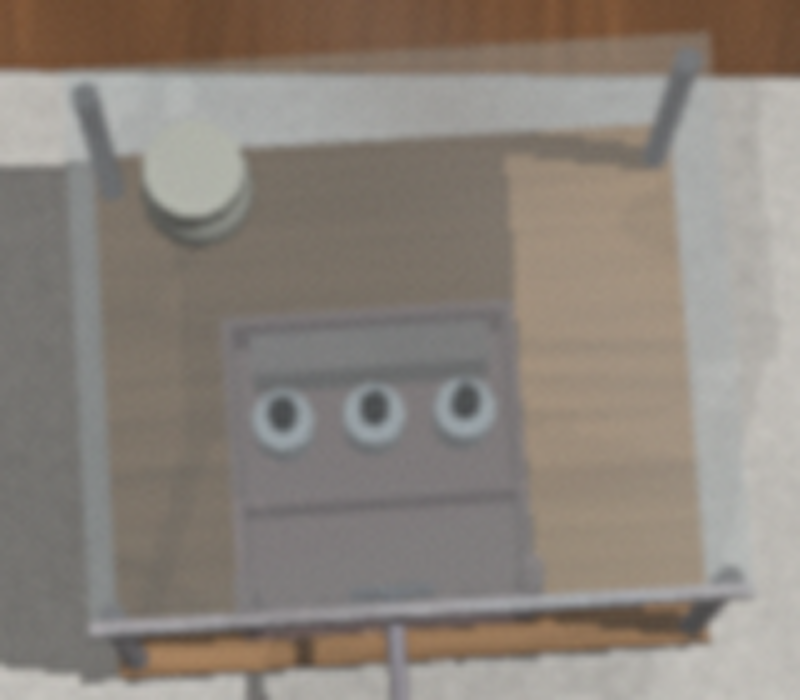

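```bash
cat > bp.py <<'E'
from plan import *
def bp(W,uv,z):
    C=np.array(W['cam_to_world']);f=240/np.tan(np.radians(W['vfov'])/2);out=[]
    for u,v in np.atleast_2d(uv):
        dx,dy=u-W['cx'],v-W['cy'];r=np.hypot(dx,dy);th=r/f
        d=np.array([dx/r*np.sin(th),-dy/r*np.sin(th),-np.cos(th)]) if r>0 else np.array([0,0,-1.])
        w=C[:3,:3]@d;o=C[:3,3];out.append((o+w*(z-o[2])/w[2])[:2])
    return np.array(out)
E
python3 - <<'E'
import cv2
im=cv2.imread('pics/w12.png');cv2.imwrite('pics/l2.png',cv2.resize(im[130:185,200:320],None,fx=6.5,fy=6.5,interpolation=2));cv2.imwrite('pics/l3.png',cv2.resize(im[130:185,330:450],None,fx=6.5,fy=6.5,interpolation=2))
E
```

```text
(no output)
```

View pics/l2.png

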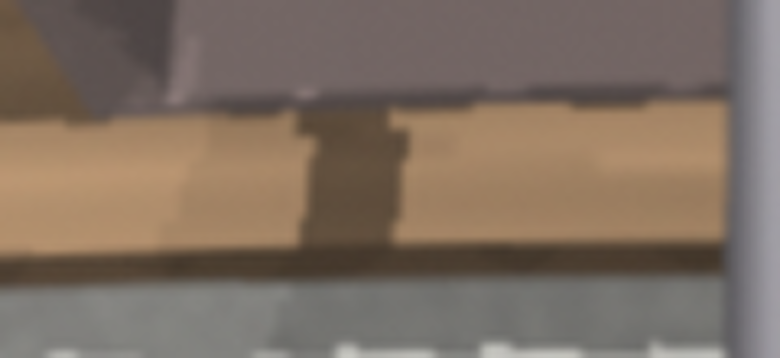

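View pics/l3.png

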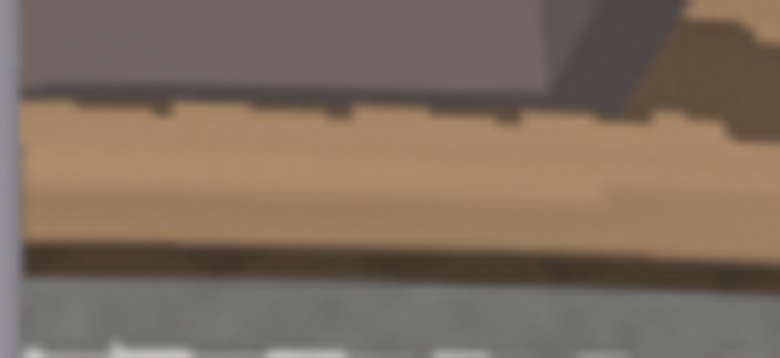

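Run:
```python
from bp import *
W=json.load(open('w12.json'))
a=lambda x:np.array(x,float)/6.5+[200,130]; b=lambda x:np.array(x,float)/6.5+[330,130]
t=bp(W,np.r_[a([[100,116],[700,99]]),b([[50,98],[625,111]])],50); e=bp(W,np.r_[a([[100,253],[700,243]]),b([[50,244],[625,257]])],50)
print(t.round(1).tolist(),e.round(1).tolist())
for p in(t,e): k=np.polyfit(p[:,1],p[:,0],1);print('yaw',-k[0],'x at y=15',np.polyval(k,15))
P=json.load(open('poses.json'))['shelf'];print('model edge', [P[0]-np.tan(P[2])*(y-P[1]) for y in (90,15,-60)])
```

```text
[[603.8, 102.4], [608.9, 32.1], [610.6, 9.9], [615.7, -57.4]] [[586.6, 99.5], [591.2, 30.6], [592.6, 8.9], [597.2, -57.1]]
yaw 0.07466014036773051 x at y=15 610.2388822068045
yaw 0.0675429450972816 x at y=15 592.2431917123122
model edge [np.float64(588.7113016969826), np.float64(594.045267551165), np.float64(599.3792334053475)]
```

carry_out:
  moves: [-0.002, 0, -0.001, 0, 0, 0, 0, -0.006, 0, -0.003, 0, 0, 0, 0, -0.011, 0, -0.006, 0, 0, 0, 0, -0.017, 0, -0.009, 0, 0, 0, 0, -0.022, 0, -0.012, 0, 0, 0, 0, -0.028, 0, -0.015, 0, 0, 0, 0, -0.032, 0, -0.017, 0, 0, 0, 0, -0.034, 0, -0.018, 0, 0, 0, 0]

```text
time: 17.75
tool_pos: [472.9, 12.1, 141.2]
tcp_rot: [3.141, -0.467, 0.072]
contact_force: [3.4, 0.8, -2.7]
grip_width: 19.8
```

```bash
python3 -c "
from mv import *
go(-109,13.5,142)
c=cal('wrist'); im=capture('wrist')[:,:,::-1]; cv2.imwrite('pics/w13.png',im)
c['cam_to_world']=np.array(c['cam_to_world']).tolist(); json.dump(c,open('w13.json','w'))
cv2.imwrite('pics/m2.png',cv2.resize(im[120:175,200:320],None,fx=6.5,fy=6.5,interpolation=2));cv2.imwrite('pics/m3.png',cv2.resize(im[120:175,330:450],None,fx=6.5,fy=6.5,interpolation=2))
"
```

```text
hook in shelf -106.4 13.6 z 142.1 rpy [0.    0.001 0.072] F [ 3.4  0.8 -2.7] grip 19.8
ik [[-0.22, 0.2, 2.19, 0.41, 0.33, 0.91]]
-0, 0, -0, -0.001, 0, -0, 0,
-0.001, 0, -0.001, -0.001, 0.001, -0, 0,
-0.002, 0, -0.001, -0.001, 0.001, 0, 0,
-0.003, 0, -0.001, -0.001, 0.001, 0, 0,
-0.004, 0, -0.002, -0.001, 0.002, 0.001, 0,
-0.005, 0, -0.002, -0.001, 0.002, 0.001, 0,
-0.006, 0, -0.002, -0.001, 0.002, 0.001, 0,
-0.006, 0, -0.003, -0.001, 0.003, 0.001, 0,
```

View pics/m2.png

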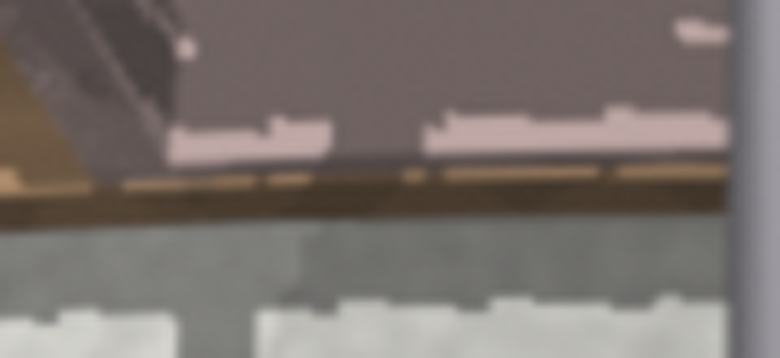

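View pics/m3.png

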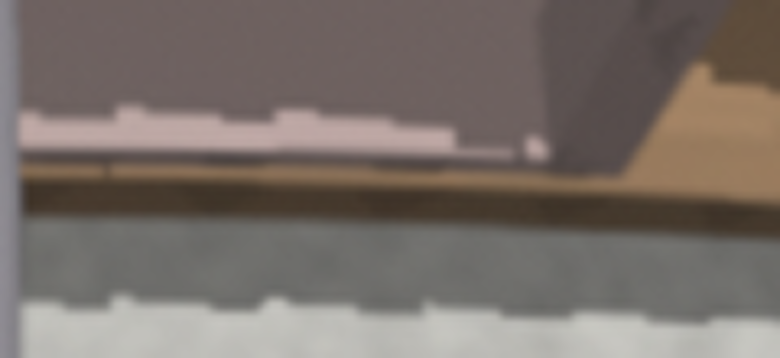

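carry_out:
  moves: [-0.001, 0, -0.0005, 0, 0, 0, 0, -0.002, 0, -0.001, 0, 0, 0, 0, -0.003, 0, -0.0015, 0, 0, 0, 0, -0.004, 0, -0.002, 0, 0, 0, 0, -0.0045, 0, -0.0023, 0, 0, 0, 0, -0.0045, 0, -0.0023, 0, 0, 0, 0, -0.0045, 0, -0.0023, 0, 0, 0, 0, -0.0045, 0, -0.0023, 0, 0, 0, 0]

```text
time: 18.6
tool_pos: [470.7, 12.0, 141.2]
tcp_rot: [3.141, -0.466, 0.072]
contact_force: [3.8, 1.0, -1.1]
grip_width: 20.1
```

```bash
python3 -c "
from mv import *
go(-100,13.5,142)
c=cal('wrist'); im=capture('wrist')[:,:,::-1]; cv2.imwrite('pics/w14.png',im)
c['cam_to_world']=np.array(c['cam_to_world']).tolist(); json.dump(c,open('w14.json','w'))
cv2.imwrite('pics/n2.png',cv2.resize(im[120:175,200:320],None,fx=6.5,fy=6.5,interpolation=2));cv2.imwrite('pics/n3.png',cv2.resize(im[120:175,330:450],None,fx=6.5,fy=6.5,interpolation=2))
"
```

```text
hook in shelf -108.5 13.6 z 142.0 rpy [0.001 0.002 0.072] F [ 3.8  1.  -1.1] grip 20.1
ik [[-0.21, 0.21, 2.17, 0.4, 0.33, 0.94]]
0.001, 0, 0.001, -0.001, 0, -0, 0,
0.004, 0, 0.002, -0.001, 0.001, -0, 0,
0.007, 0, 0.003, -0.001, 0.001, 0, 0,
0.009, 0, 0.005, -0.001, 0.002, 0, 0,
0.012, 0, 0.006, -0.001, 0.002, 0.001, 0,
0.015, 0, 0.008, -0.001, 0.002, 0.001, 0,
0.018, 0, 0.009, -0.002, 0.003, 0.001, 0,
0.019, 0, 0.01, -0.002, 0.003, 0.001, 0,
```

View pics/n2.png

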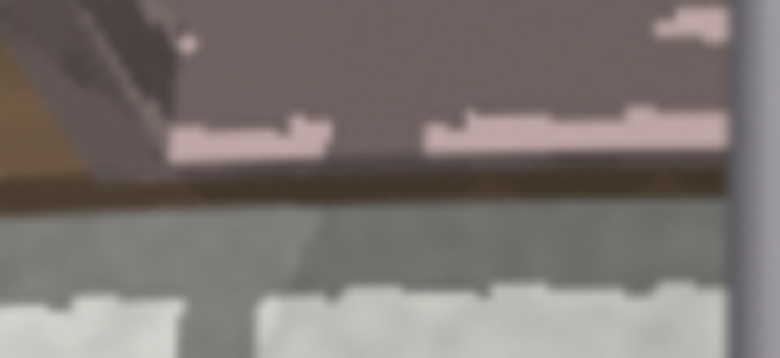

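View pics/n3.png

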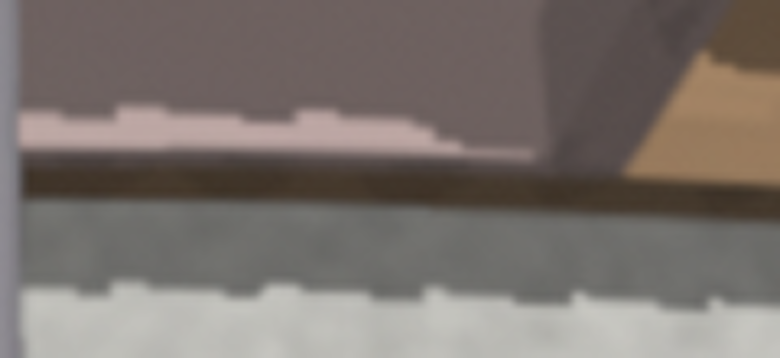

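carry_out:
  moves: [0.005, 0, 0.0025, 0, 0, 0, 0, 0.01, 0, 0.005, 0, 0, 0, 0, 0.0145, 0, 0.0074, 0, 0, 0, 0, 0.0145, 0, 0.0074, 0, 0, 0, 0, 0.02, 0, -0.004, 0, 0, 0, 0, 0.027, 0, -0.018, 0, 0, 0, 0, 0.034, 0, -0.031, 0, 0, 0, 0, 0.041, 0, -0.045, 0, 0, 0, 0]

```text
time: 19.45
tool_pos: [477.4, 12.4, 165.4]
tcp_rot: [3.141, -0.467, 0.072]
contact_force: [-0.5, -1.1, -0.8]
grip_width: 19.7
```

```bash
python3 -c "
from mv import *
go(-165,13.5,180,f=[.0,.05,.15,.32,.5,.7,.9,1])
c=cal('wrist'); im=capture('wrist')[:,:,::-1]; cv2.imwrite('pics/w15.png',im)
"
```

```text
hook in shelf -101.9 13.6 z 166.3 rpy [0.    0.001 0.072] F [-0.5 -1.1 -0.8] grip 19.7
ik [[-0.28, 0.01, 2.26, 0.36, 0.45, 0.92]]
0, 0, -0, -0, 0, -0, 0,
-0.006, 0, -0.005, -0, 0, -0, 0,
-0.019, 0, -0.015, -0.001, 0, 0, 0,
-0.04, 0, -0.032, -0.001, 0.001, 0, 0,
-0.063, 0, -0.051, -0.001, 0.001, 0.001, 0,
-0.088, 0, -0.071, -0.001, 0.001, 0.001, 0,
-0.113, 0, -0.091, -0.001, 0.002, 0.001, 0,
-0.126, 0, -0.102, -0.001, 0.002, 0.001, 0,
```

View pics/w15.png

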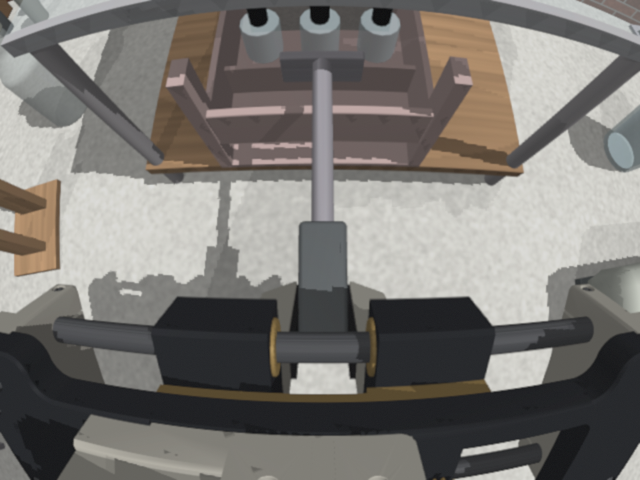

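carry_out:
  moves: [-0.003, 0, -0.003, 0, 0, 0, 0, -0.01, 0, -0.008, 0, 0, 0, 0, -0.022, 0, -0.018, 0, 0, 0, 0, -0.042, 0, -0.034, 0, 0, 0, 0, -0.065, 0, -0.052, 0, 0, 0, 0, -0.09, 0, -0.072, 0, 0, 0, 0, -0.114, 0, -0.092, 0, 0, 0, 0, -0.126, 0, -0.102, 0, 0, 0, 0]

```text
time: 20.3
tool_pos: [413.3, 7.8, 180.3]
tcp_rot: [3.14, -0.469, 0.072]
contact_force: [0.7, -0.1, -0.8]
grip_width: 19.8
```

Run:
```python
from mv import *
im=capture('wrist')[:,:,::-1]; cv2.imwrite('pics/w16.png',im)
go(-180,120,192,yaw=.13)
```

```text
hook in shelf -166.3 13.6 z 181.3 rpy [-0.    -0.001  0.072] F [ 0.1  0.8 -1. ] grip 19.6
ik [[0.07, -0.02, 2.25, 0.06, 0.45, 1.46]]
-0.001, -0.016, -0.002, 0.003, -0, -0.006, 0,
-0.004, -0.053, -0.008, 0.01, -0, -0.02, 0,
-0.006, -0.092, -0.014, 0.018, -0, -0.035, 0,
-0.009, -0.132, -0.02, 0.025, -0.001, -0.05, 0,
-0.012, -0.172, -0.026, 0.033, -0.001, -0.065, 0,
-0.014, -0.211, -0.032, 0.041, -0.001, -0.079, 0,
-0.017, -0.248, -0.037, 0.048, -0.001, -0.093, 0,
-0.018, -0.264, -0.04, 0.051, -0.001, -0.099, 0,
```

View pics/w16.png

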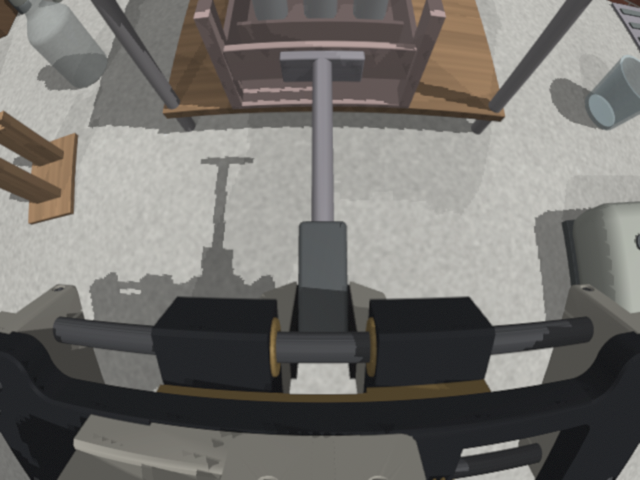

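carry_out:
  moves: [-0.001, -0.016, -0.002, 0.003, 0, -0.006, 0, -0.004, -0.053, -0.008, 0.01, 0, -0.02, 0, -0.006, -0.092, -0.014, 0.018, 0, -0.035, 0, -0.009, -0.132, -0.02, 0.025, 0, -0.05, 0, -0.012, -0.172, -0.026, 0.033, 0, -0.065, 0, -0.014, -0.211, -0.032, 0.041, 0, -0.079, 0, -0.017, -0.248, -0.037, 0.048, 0, -0.093, 0, -0.018, -0.264, -0.04, 0.051, 0, -0.099, 0]

```text
time: 21.15
tool_pos: [391.7, 113.6, 191.3]
tcp_rot: [3.141, -0.469, 0.132]
contact_force: [-0.4, -1.0, -0.9]
grip_width: 19.9
```

```bash
cat > back.py <<'E'
from mv import *
def gow(h,yaw,f=(.06,.2,.35,.5,.65,.8,.94,1),g=0):
    o=get_obs();hp,hr=hook_of(o['tool_pos'],R.from_euler('xyz',o['tcp_rot']));e=hr.as_euler('xyz');h=np.array(h,float)
    print('hook',hp.round(1),e.round(3),'F',o['contact_force'].round(1),'q',o['joint_positions'].round(2))
    rows([tcp_for(hp+(h-hp)*u,e[2]+(yaw-e[2])*u,e[1]*(1-u)) for u in f],[g]*8)
E
python3 -c "
from back import *
gow([467.7,322.3,190],.2287)"
```

```text
hook [406.3 115.6 192.3] [ 0.    -0.001  0.132] F [-0.4 -1.  -0.9] q [ 0.07 -0.02  2.25  0.06  0.44  1.47]
0.012, -0.029, 0.006, 0.004, -0, -0.01, 0,
0.039, -0.098, 0.021, 0.016, -0, -0.033, 0,
0.068, -0.171, 0.036, 0.029, -0, -0.058, 0,
0.097, -0.244, 0.052, 0.041, -0.001, -0.083, 0,
0.126, -0.318, 0.068, 0.054, -0.001, -0.108, 0,
0.155, -0.391, 0.083, 0.066, -0.001, -0.133, 0,
0.182, -0.459, 0.098, 0.078, -0.001, -0.156, 0,
0.194, -0.489, 0.104, 0.083, -0.001, -0.166, 0,
```

carry_out:
  moves: [0.012, -0.029, 0.006, 0.004, 0, -0.01, 0, 0.039, -0.098, 0.021, 0.016, 0, -0.033, 0, 0.068, -0.171, 0.036, 0.029, 0, -0.058, 0, 0.097, -0.244, 0.052, 0.041, 0, -0.083, 0, 0.126, -0.318, 0.068, 0.054, -0.001, -0.108, 0, 0.155, -0.391, 0.083, 0.066, -0.001, -0.133, 0, 0.182, -0.459, 0.098, 0.078, -0.001, -0.156, 0, 0.194, -0.489, 0.104, 0.083, -0.001, -0.166, 0]

```text
time: 21.95
tool_pos: [453.8, 321.8, 189.0]
tcp_rot: [3.141, -0.469, 0.231]
contact_force: [0.2, 0.1, -1.2]
grip_width: 19.9
```

```bash
python3 -c "
from back import *
gow([467.7,322.3,140],.2287,f=[.2,.4,.6,.75,.9,1,1,1])
im=capture('wrist')[:,:,::-1]; cv2.imwrite('pics/w17.png',im)"
```

```text
hook [468.1 325.3 189.9] [ 0.001 -0.001  0.231] F [ 0.2  0.1 -1.2] q [ 0.56  0.28  1.89 -0.29  0.54  2.11]
-0.012, 0.001, 0.022, -0.002, -0, 0, 0,
-0.023, 0.003, 0.044, -0.002, -0.001, 0.001, 0,
-0.035, 0.004, 0.066, -0.002, -0.001, 0.002, 0,
-0.044, 0.005, 0.083, -0.003, -0.001, 0.003, 0,
-0.053, 0.006, 0.099, -0.003, -0.002, 0.003, 0,
-0.059, 0.007, 0.11, -0.003, -0.002, 0.004, 0,
-0.059, 0.007, 0.11, -0.003, -0.002, 0.004, 0,
-0.059, 0.007, 0.11, -0.003, -0.002, 0.004, 0,
```

View pics/w17.png

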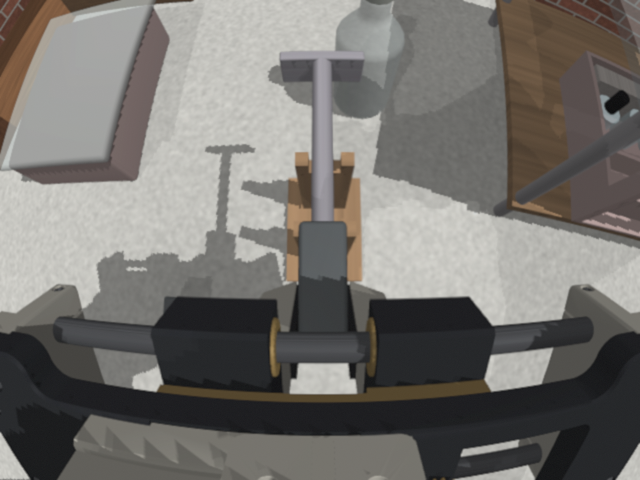

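carry_out:
  moves: [-0.006, 0.005, 0.01, -0.002, 0, 0.004, 0, -0.016, 0.007, 0.028, -0.002, 0, 0.004, 0, -0.028, 0.007, 0.052, -0.003, -0.001, 0.004, 0, -0.04, 0.007, 0.076, -0.003, -0.002, 0.004, 0, -0.051, 0.007, 0.096, -0.003, -0.002, 0.004, 0, -0.059, 0.007, 0.11, -0.003, -0.002, 0.004, 0, -0.059, 0.007, 0.11, -0.003, -0.002, 0.004, 0, -0.059, 0.007, 0.11, -0.003, -0.002, 0.004, 0]

```text
time: 22.8
tool_pos: [453.8, 319.3, 139.2]
tcp_rot: [3.141, -0.468, 0.229]
contact_force: [0.3, 0.1, -1.0]
grip_width: 19.7
```

```bash
python3 -c "
from back import *
gow([467.7,322.3,112],.2287,f=[.12,.28,.44,.6,.76,.9,1,1])
im=capture('wrist')[:,:,::-1]; cv2.imwrite('pics/w18.png',cv2.resize(im[20:300,230:410],None,fx=2.1,fy=2.1,interpolation=2))"
```

```text
hook [468.1 322.7 140.1] [ 0.001 -0.     0.229] F [ 0.3  0.1 -1. ] q [ 0.55  0.35  1.95 -0.37  0.41  2.2 ]
-0.004, 0, 0.007, -0.001, -0, -0, 0,
-0.009, 0, 0.017, -0.001, -0, -0, 0,
-0.014, 0, 0.027, -0.001, -0, -0, 0,
-0.02, 0, 0.037, -0.001, -0.001, -0, 0,
-0.025, 0.001, 0.047, -0.001, -0.001, -0, 0,
-0.029, 0.001, 0.056, -0.001, -0.001, -0, 0,
-0.033, 0.001, 0.062, -0.001, -0.001, -0, 0,
-0.033, 0.001, 0.062, -0.001, -0.001, -0, 0,
```

View pics/w18.png

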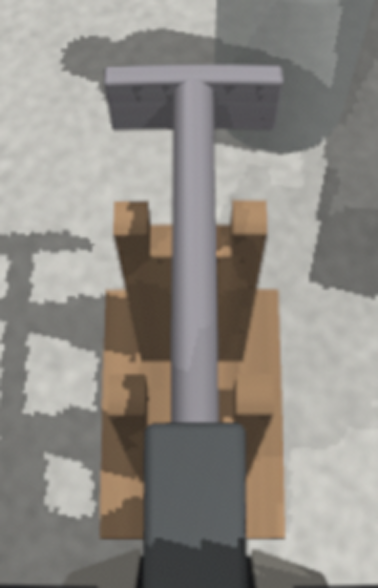

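carry_out:
  moves: [-0.004, 0, 0.007, -0.001, 0, 0, 0, -0.009, 0, 0.017, -0.001, 0, 0, 0, -0.014, 0, 0.027, -0.001, 0, 0, 0, -0.02, 0, 0.037, -0.001, 0, 0, 0, -0.025, 0.001, 0.047, -0.001, 0, 0, 0, -0.029, 0.001, 0.056, -0.001, 0, 0, 0, -0.033, 0.001, 0.062, -0.001, 0, 0, 0, -0.033, 0.001, 0.062, -0.001, 0, 0, 0]

```text
time: 23.65
tool_pos: [453.2, 318.7, 110.9]
tcp_rot: [3.141, -0.468, 0.229]
contact_force: [-0.3, -0.5, -1.8]
grip_width: 19.7
```

```bash
python3 -c "
from back import *
gow([467.7,322.3,110],.2287,f=[.25,.5,.75,1,1,1,1,1])
print(get_obs()['moment'])
im=capture('wrist')[:,:,::-1]; cv2.imwrite('pics/w19.png',cv2.resize(im[20:300,230:410],None,fx=2.1,fy=2.1,interpolation=2))"
```

```text
hook [467.5 322.1 111.8] [ 0.    -0.     0.229] F [-0.3 -0.5 -1.8] q [ 0.55  0.4   1.99 -0.45  0.34  2.29]
-0, -0, 0.001, 0, -0, -0, 0,
-0.001, -0, 0.002, 0, -0, -0, 0,
-0.001, -0, 0.003, 0, -0, -0, 0,
-0.001, -0, 0.004, 0, -0, -0, 0,
-0.001, -0, 0.004, 0, -0, -0, 0,
-0.001, -0, 0.004, 0, -0, -0, 0,
-0.001, -0, 0.004, 0, -0, -0, 0,
-0.001, -0, 0.004, 0, -0, -0, 0,
[-0.10596033  0.44929912  0.04731328]
```

View pics/w19.png

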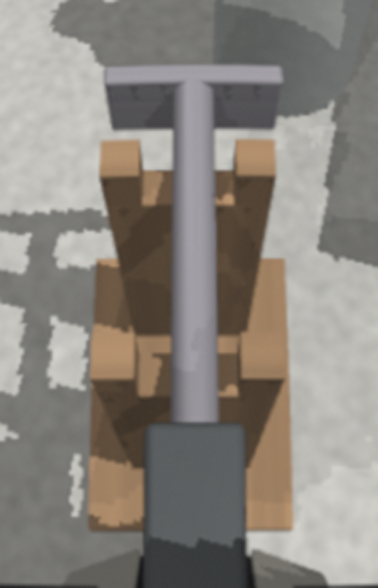

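Lower the last 2 mm and release partway.

carry_out:
  moves: [-0.001, 0, 0.002, 0, 0, 0, 0, -0.002, 0, 0.004, 0, 0, 0, 0, -0.002, 0, 0.005, 0, 0, 0, 0, -0.002, 0, 0.005, 0, 0, 0, 0, -0.002, 0, 0.005, 0, 0, 0, 0.3, -0.002, 0, 0.005, 0, 0, 0, 0.6, -0.002, 0, 0.005, 0, 0, 0, 1, -0.002, 0, 0.005, 0, 0, 0, 1]

```text
time: 24.5
tool_pos: [453.6, 319.0, 109.2]
tcp_rot: [3.141, -0.469, 0.229]
contact_force: [-1.0, -0.5, 0.3]
grip_width: 46.9
```

```bash
python3 -c "
from back import *
o=get_obs();print(o['contact_force'],o['grip_width'],o['tool_pos'])
R0=R.from_euler('xyz',o['tcp_rot']);print(R0.inv().apply([0,0,100])/400)
"
```

```text
[-1.03670384 -0.47742596  0.27223585] 46.85236982200924 [453.647025   318.9681846  109.22171346]
[ 1.12999647e-01  1.68406029e-04 -2.23004600e-01]
```

carry_out:
  moves: [0, 0, 0, 0, 0, 0, 1, 0, 0, 0, 0, 0, 0, 1, 0, 0, 0, 0, 0, 0, 1, 0, 0, 0, 0, 0, 0, 1, 0.008, 0, -0.016, 0, 0, 0, 1, 0.025, 0, -0.05, 0, 0, 0, 1, 0.055, 0, -0.11, 0, 0, 0, 1, 0.09, 0, -0.18, 0, 0, 0, 1]

```text
time: 25.3
tool_pos: [452.6, 318.7, 190.2]
tcp_rot: [3.141, -0.467, 0.229]
contact_force: [1.1, 0.1, 0.3]
grip_width: 91.9
```

```bash
python3 -c "
from back import *
o=get_obs();print(o['contact_force'],o['grip_width'],o['tool_pos'])
c=cal('wrist');im=capture('wrist')[:,:,::-1]; cv2.imwrite('pics/w20.png',im)
c['cam_to_world']=np.array(c['cam_to_world']).tolist(); json.dump(c,open('w20.json','w'))
p=lean(.05,30); cmd([400,90,300],p)
print([q.round(2) for q in ik(np.array([400,90,300]),p,[o['joint_positions']])])
"
```

```text
[1.09452982 0.13391036 0.25267104] 91.88183028146601 [452.57480572 318.74250564 190.17638672]
from [455.1 320.6 196.6] cmd [-0.1166, 0.5292, -0.3527] [-0.1691, 0.0891, 0.2991]
[array([ 0.02, -0.2 ,  2.08,  0.02,  0.74,  1.54])]
```

View pics/w20.png

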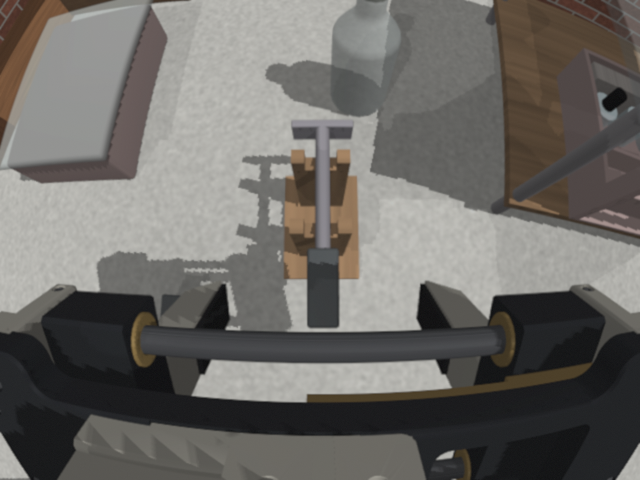

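carry_out:
  moves: [0.02, 0, -0.08, 0, 0, 0, 1, 0.02, 0.03, -0.16, -0.02, 0, 0.03, 1, -0.02, 0.13, -0.22, -0.04, 0.02, 0.08, 1, -0.05, 0.23, -0.28, -0.07, 0.04, 0.13, 1, -0.08, 0.33, -0.32, -0.11, 0.06, 0.19, 1, -0.1, 0.43, -0.35, -0.14, 0.08, 0.25, 1, -0.117, 0.529, -0.353, -0.17, 0.09, 0.3, 1, -0.117, 0.529, -0.353, -0.17, 0.09, 0.3, 1]

```text
time: 26.15
tool_pos: [399.8, 85.9, 300.8]
tcp_rot: [3.141, -0.526, 0.042]
contact_force: [0.4, 0.4, -0.6]
grip_width: 91.7
```

carry_out:
  moves: [0, 0.03, 0, 0, 0, 0, 1, 0, 0.08, 0, 0, 0.05, 0, 1, 0, 0.14, 0, 0, 0.1, 0, 1, 0, 0.18, 0, 0, 0.15, 0, 1, 0, 0.18, 0, 0, 0.2, 0, 1, 0, 0.18, 0, 0, 0.2, 0, 1, 0, 0.18, 0, 0, 0.2, 0, 1, 0, 0.18, 0, 0, 0.2, 0, 1]

```text
time: 26.95
tool_pos: [403.0, 14.6, 301.1]
tcp_rot: [3.141, -0.631, 0.044]
contact_force: [-0.1, 0.2, -0.2]
grip_width: 91.8
```

```bash
python3 -c "
from back import *
o=get_obs();print(o['contact_force'],o['tool_pos'],o['dq'].round(3))
c=cal('wrist');im=capture('wrist')[:,:,::-1]; cv2.imwrite('pics/w21.png',im)
c['cam_to_world']=np.array(c['cam_to_world']).tolist(); json.dump(c,open('w21.json','w'))
cv2.imwrite('pics/q1.png',cv2.resize(im[130:270,220:460],None,fx=3.3,fy=3.3,interpolation=2))
t=capture('top')[:,:,::-1];cv2.imwrite('pics/t21.png',t)
"
```

```text
[-0.05377091  0.21195772 -0.15566932] [402.99472793  14.56732001 301.12888206] [ 0.001  0.002 -0.     0.002 -0.002 -0.005]
```

View pics/w21.png

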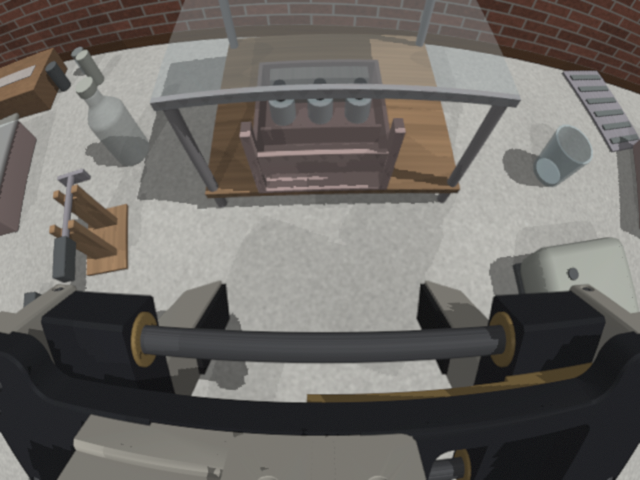

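View pics/t21.png

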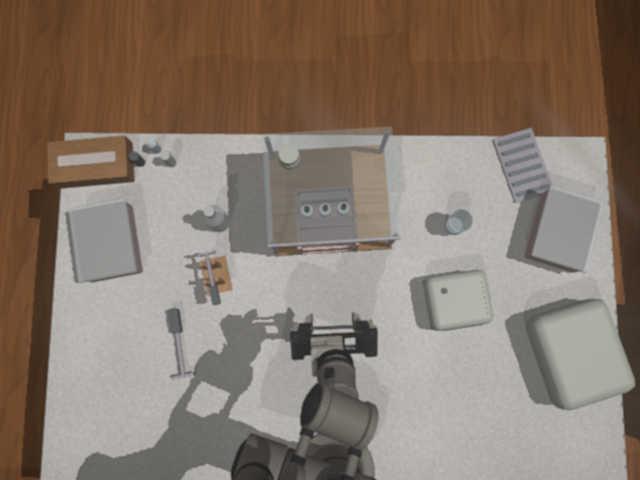

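Run:
```python
import cv2,numpy as np
im=cv2.imread('pics/w21.png');cv2.imwrite('pics/q1.png',cv2.resize(im[165:215,240:400],None,fx=5,fy=5,interpolation=2))
a=cv2.imread('pics/top0.png');b=cv2.imread('pics/t21.png')
f=lambda t:cv2.resize(t[240:310,180:250],None,fx=5,fy=5,interpolation=2)
cv2.imwrite('pics/q2.png',np.hstack([f(a),f(b)]))
```

```text
(no output)
```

View pics/q1.png

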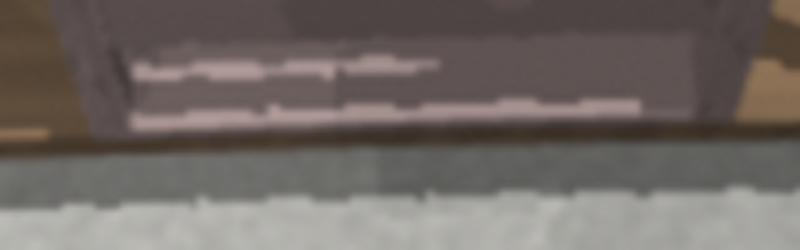

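View pics/q2.png

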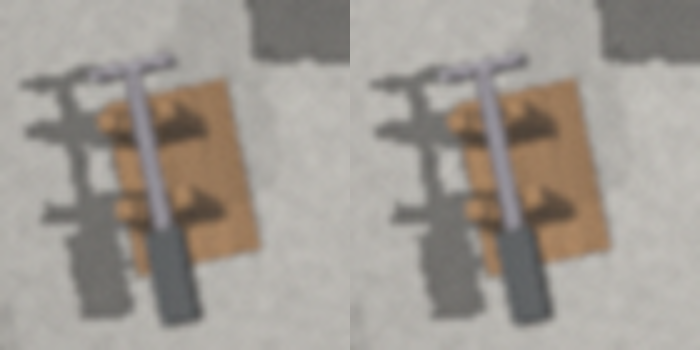

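The tote front is flush along its whole width, and the hook lies as it did before. The robot is still and touching nothing, so I hand in.

```bash
python3 -c "
from plant import *
print(get_obs()['time']); print(close_job())"
```

```text
27.05
the job is handed in; nothing more can be done
None
```

I took the smaller hook off its stand and lowered its claw behind the gate. I then dragged the tote forward about 104 mm with the hook and put the hook back on its stand. The job was handed in at 27 s.

**Last checks**
- **Tote:** the last wrist pictures show its front flush with the lower board's front edge, to about 1 mm. It was about 0.4° off square just before the final 18 mm of pull; I did not measure the angle again after that.
- **Hook:** before and after pictures show it lying on the stand as it did at the start.
- **Other things:** the lamp, bottle, cup and jar look unmoved in the final pictures.
- **Contact:** the measured force was about 4–5 N while pulling and never more than about 6 N in any reading. The arm ended clear of everything.

**What went differently**
- **Wrist limits:** a very steep tilt for a picture, followed by the move towards the stand, flipped the wrist and drove two of its joints right up to their range limits. I routed it back before gripping.
- **Lean angle:** I gripped the handle at about 27° lean, because 30–40° was not reachable at the stand.
- **Level:** the hook was tipped about 4° while the claw passed over the gate, within the 10° allowed.
- **Shelf position:** my first estimate of the shelf's front edge was about 2 mm off, so I stopped the pull by the pictures instead.

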